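# Repack the fastener tray in the shed

### The arm

A 6-joint arm with a two-finger parallel gripper is mounted at the origin on the work surface. World frame = base frame: x ahead of the robot, y to its left, z up, the work surface at z = 0. Lengths are in mm, angles in rad, forces in N, time in s.
With the tool pointing down it reaches from about 325 to 750 mm from the base axis. Payload 7.6 kg.
Tool frame: the origin (TCP) lies midway between the tips of the shut fingers; the grasp point (between the pads) lies 19 mm behind it; z points along the fingers, y is the line along which they close (so a half turn about z gives the same grasp; the last joint's range is limited). The gripper opens to 85 mm and grips with 20 to 120 N. Pads are 22 mm wide; open, the fingers measure 114 mm over their backs; the gripper's body (76 mm by 85 mm) begins 54 mm behind the grasp point. The pads swing forward as they close: fully open they stand 13 mm farther back than shut.
Start: joints at [1.192, 0.052, 1.401, -0, 1.689, -0.07], TCP at [159.539, 500.193, 231.323] pointing down, gripper open.
Joint ranges: [-2.9, 2.9], [-0.91, 2.17], [0.12, 2.37], [-1.06, 4.2], [0.26, 2.73], [-2.93, 2.93]. Speed limits (rad/s): [2.57, 2.57, 3.01, 3.14, 3.14, 3.14].

### API

Orientations are given as [roll, pitch, yaw] about the fixed x, y, z axes, in that order (R = Rz(yaw) Ry(pitch) Rx(roll)).
In Python, from bench import r, eyes, finish_job gives the robot as it stands. The module is installed in compiled form; this text tells all that it offers.
- The arm moves only by the shell command python3 -m creep 'ROWS'. ROWS is JSON, one flat list of numbers, 5 for each row, row after row: the finger opening in cm, from 0 to 8.54, then the shift along the world's x, y, z in cm, then the turn about the world's z in degrees. A call has 1 to 5 rows; each row is the pose to reach, as a shift and turn from the pose commanded when the call began; what a row does not reach only later rows make up. A row lasts 1/10 s, in which the tool goes at most 50 mm and 8.59 degrees, less where a joint would pass 70% of its speed; a pose out of reach is approached as far as the arm can. A call with a gripper value outside its range is refused whole. The fingers move at their own pace and stop on an object; the grip force is fixed at half the most. Time passes only in rows, so rows that repeat a pose let the fingers close. It gives the time, the measured TCP pose, the force, the opening and the grip force at its end, in the units of the state.
- r.observe(): the state, without advancing time (a new reading comes with each control period).
- eyes.snapshot(name): name is "scene" or "side" or "wrist"; returns the picture (480x640x3 uint8, blue, green, red); there is no depth.
- eyes.calibration(name): a dict with "vertical_fov" (degrees; the focal length in pixels is half the picture's height over the tangent of half this angle, whatever the lens; pixels are square), "cx", "cy" (the principal point, pixels), "dist" ([k1, k2, p1, p2, k3] as OpenCV has them; the pictures are not rectified), "R" (3x3) and "t" (3): a world point X has camera coordinates R X + t. Camera axes: x right, y down, z forward; pixel columns grow to the right and rows downward; lengths in mm; the calibration is good to about 2 mm. A picture is of the moment at which its call begins: read the wrist's pose just before it. calibration takes no time and is no camera call; for the wrist camera it gives the pose at the moment of the call.
- finish_job(): hands the job in; it is judged then, once.
The state is a dict: "t": time; "joint_pos": joint angles; "qd": joint speeds; "effort": joint torques, N m; "position": TCP position; "orientation": TCP orientation; "ft_force": force on the tool from outside, world axes, zero at the start; "ft_torque": the same for the moment, N m; "opening": finger opening in mm; "grasp_force": force on a finger pad.
Only numpy, scipy, OpenCV 4.12 (cv2) and the standard library are available. Lean on these libraries where they do the work, as an engineer would, in place of code of your own. Each camera call takes 0.05 s, during which the arm holds its last target. There are 200 camera calls.

### The job

Throw the buckled tin from the blue tray into the scrap tub, slide the jar, the straight tin and the small carton together where they stand (do not lift them out of the tray), and pack the big screw carton from the bench into the gap so that all four stand upright and flat on the floor of the tray's long compartment. It is a snug fit and cartons crush, so ease it in rather than ram or drop it, and leave everything else on the bench and in the tray where it is.

Things in the scene. Friction and masses are not known exactly. Their poses are not given: they have to be found in the camera images.
- tray: Blue open plastic tray fixed to the bench, 136 mm (its x) by 244 mm (its y) outside, 49 mm high, floor and walls 4 mm thick. A lengthwise partition makes two compartments along its y: the wide one on the robot's side (-x), where the row stands, and a 56 mm wide one on the far side holding a screwdriver. Origin: centre of the underside, z up. Turned at most 0.25 rad.
- lane (a point): Centre of the floor of the tray's wide near compartment, (-30, 0, 4) mm in the tray, axes as the tray's. It is 68 mm wide (x), 236 mm long (y), walls 45 mm above this floor. Jar, tin, small carton and buckled tin stand in it along y in any order, loosely. Jar, tin and both cartons side by side take 234 of the 236 mm, so the big carton fits only when the row is closed up.
- jar: Glass jar of screws with a steel screw cap, 54 mm diameter, 84 mm tall (cap 49 mm diameter from 70 mm up), 0.2 to 0.4 kg. Origin: centre of the underside, z up; stands on the compartment floor, which it slides on.
- tin: Straight round steel tin with its lid on, 54 mm diameter, 80 mm tall, 0.18 to 0.37 kg. Origin: centre of the underside, z up; slides on the compartment floor.
- small_carton: Small cardboard screw carton, 58 mm (x, across the compartment) by 50 mm (y, along it) by 76 mm tall, 0.24 to 0.48 kg; may stand up to 0.06 rad askew. The whole row slides with 3 to 9 N. Origin: centre of the underside, z up; slides on the compartment floor.
- buckled_tin: The reject: a narrower empty steel tin, 42 mm diameter, 76 mm tall, crushed to a 27 mm waist at half height so that its upper half leans 0.17 rad towards its own +y (along the row); its torn lid stands up from the +y rim to 94 mm. 60 g. Origin: underside, z up. The round top 28 mm can be gripped across the row (its x).
- buckled_mid (a point): The middle of the buckled tin, 38 mm above its underside.
- big_carton: Big cardboard screw carton standing on the bench left or right of the tray, 60 mm (x) by 76 mm (y) by 84 mm tall, vertical and horizontal edges rounded 3 mm, 0.35 to 0.7 kg. Origin: centre of the underside, z up. Grip it across its 60 mm (x); it goes in the tray with its 76 mm along the row.
- scrap_tub: Round black open tub fixed to the bench on the other side of the tray, 156 mm across the rim, 85 mm high, 4 mm wall and floor. Origin: centre of the underside.
- screwdriver: Bystander: screwdriver 190 mm long lying in the tray's far compartment, below the rim.
- tape_measure: Bystander: tape measure, 68 x 36 x 62 mm, beyond the tray.
- glue: Bystander: white glue bottle, 52 mm diameter, 150 mm tall, beyond the tray.
- spray_can: Bystander: spray can, 52 mm diameter, 150 mm tall, beyond the tray on the left.
- offcut: Bystander: wood offcut, 140 x 45 x 22 mm, near the robot on the right.
- clamp: Bystander: bar clamp lying flat, 200 x 90 x 20 mm, beyond the tray on the right.
- block_plane: Bystander: block plane, 150 x 46 mm, 40 mm tall, near the robot on the left.
There are look-alikes about, which are no part of the job. Leave any green or turquoise look-alike of the buckled_tin alone.

How it is judged (in metres and radians):
At the end, for the whole second after the job is handed in: The buckled tin lies in the scrap tub (its middle within 70 mm of the tub's axis and below the rim), at rest. Jar, straight tin, small carton and big carton all stand in the tray's long compartment: undersides within 6 mm of its floor, upright within 0.09 rad, centres inside it, at rest (horizontal distance between buckled_mid and scrap_tub below 0.07 m and z of buckled_mid in the frame of scrap_tub below 0.085 m and linear speed of buckled_tin below 0.05 m/s and z of jar in the frame of lane between -0.006 and 0.006 m and angle between each of jar, tin, small_carton, big_carton's own z axis and vertical below 0.09 rad and x of jar in the frame of lane between -0.022 and 0.022 m and y of jar in the frame of lane between -0.118 and 0.118 m and linear speed of each of jar, tin, small_carton, big_carton below 0.02 m/s and z of tin in the frame of lane between -0.006 and 0.006 m and x of tin in the frame of lane between -0.022 and 0.022 m and y of tin in the frame of lane between -0.118 and 0.118 m and z of small_carton in the frame of lane between -0.006 and 0.006 m and x of small_carton in the frame of lane between -0.022 and 0.022 m and y of small_carton in the frame of lane between -0.118 and 0.118 m and z of big_carton in the frame of lane between -0.006 and 0.006 m and x of big_carton in the frame of lane between -0.022 and 0.022 m and y of big_carton in the frame of lane between -0.118 and 0.118 m); the robot touches nothing.
It fails at once if the jar, the straight tin or the small carton is lifted out of the row (more than 30 mm off the compartment floor) (z of any of jar, tin, small_carton in the frame of lane above 0.03 m).
It fails at once if the jar, the straight tin or the small carton is toppled (tilted more than 0.6 rad) (angle between any of jar, tin, small_carton's own z axis and vertical above 0.6 rad).
It fails at once if the big carton is rammed: it is pressed on a thing in the row with more than 60 N (contact force between big_carton and jar above 60 N or contact force between big_carton and tin above 60 N or contact force between big_carton and small_carton above 60 N).
It fails at once if the big carton is dropped into the tray (falling faster than 0.6 m/s within it) (linear speed of big_carton above 0.6 m/s and z of big_carton in the frame of lane below 0.08 m and x of big_carton in the frame of lane between -0.034 and 0.034 m and y of big_carton in the frame of lane between -0.118 and 0.118 m).
It fails at once if a bystander is moved more than 30 mm (distance of any of screwdriver, tape_measure, glue, spray_can, offcut, clamp, block_plane from where it was at the start of the episode above 0.03 m).
It also fails if it takes over 72 s, if anything falls off the work surface, if the arm or the gripper's body presses on something with over 40 N, if the wrist force passes 120 N, or if a joint passes its speed limit or range.

## Working session

There is one attempt and no reset: what is moved stays moved. The work goes in short steps, Python scripts to look and compute and a shell command to move; the robot and the scene stay as the last step left them, time stands still between calls to the robot, and variables do not carry over. Pictures are saved under pics/ and viewed, at most 10 in all, crops included, and the job is handed in when it is done.

```bash
mkdir -p pics; cat > h.py <<'E'
import numpy as np, cv2
from bench import r, eyes
def K(c):
    f=240/np.tan(np.radians(c["vertical_fov"])/2)
    return np.array([[f,0,c["cx"]],[0,f,c["cy"]],[0,0,1.]])
def ray(c,uv):
    p=cv2.undistortPoints(np.array([[uv]],float),K(c),np.array(c["dist"],float))[0,0]
    R=np.array(c["R"]);t=np.array(c["t"])
    return -R.T@t, R.T@np.array([p[0],p[1],1.])
def onz(c,uv,z):
    o,d=ray(c,uv); return o+d*(z-o[2])/d[2]
def proj(c,X):
    return cv2.projectPoints(np.array(X,float).reshape(-1,1,3),cv2.Rodrigues(np.array(c["R"],float))[0],np.array(c["t"],float),K(c),np.array(c["dist"],float))[0].reshape(-1,2)
def tri(c1,u1,c2,u2):
    o1,d1=ray(c1,u1);o2,d2=ray(c2,u2)
    s=np.linalg.lstsq(np.stack([d1,-d2],1),o2-o1,rcond=None)[0]
    a,b=o1+s[0]*d1,o2+s[1]*d2
    return (a+b)/2,np.linalg.norm(a-b)
E
python3 - <<'E'
from h import *
for n in ("scene","side","wrist"):
    c=eyes.calibration(n);im=eyes.snapshot(n);cv2.imwrite(f"pics/{n}0.png",im)
    print(n,c["vertical_fov"],c["dist"],-np.array(c["R"]).T@np.array(c["t"]),np.array(c["R"])[2])
s=r.observe();print(s["position"],s["orientation"],s["t"],s["opening"])
E
```

```text
scene 45.88266276851642 [0.04002177 0.         0.         0.         0.        ] [1283.79771126   38.76439516  900.5852374 ] [-0.65789632 -0.04273082 -0.75189528]
side 55.05257646361057 [0.0133715 0.        0.        0.        0.       ] [ 496.45526726 -571.9201804   738.73554401] [ 0.07090551  0.65437986 -0.75283425]
wrist 63.411674290553826 [-0.04758974  0.          0.          0.          0.        ] [ 82.434906   523.79778721 372.44019087] [ 0.30022145 -0.09727405 -0.94889664]
[159.44881253 499.96633853 230.69482339] [-3.14043269e+00 -9.88780448e-05  2.83279146e+00] 0.15 85.65807927729423
```

View pics/scene0.png

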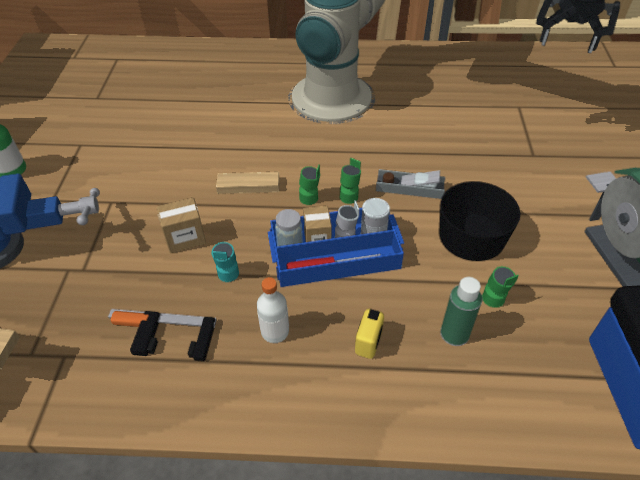

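View pics/side0.png

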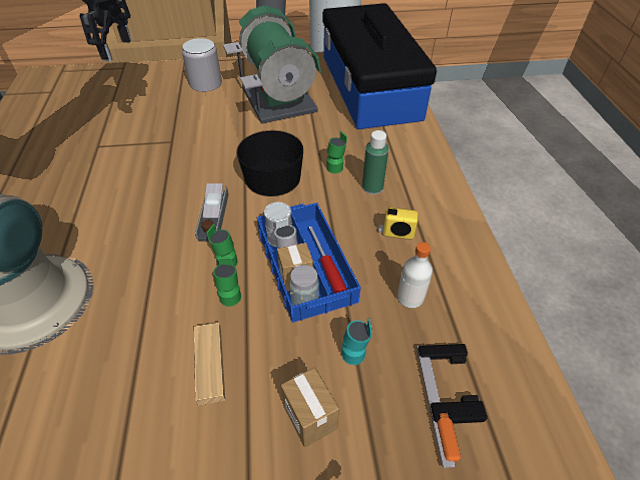

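Scene view, row from left (-y) to right (+y): jar (288,225), small carton (317,225), grey buckled tin (347,218), straight tin (376,215). The tub is at (478,220), the big carton at (182,227). 

Buckled-tin candidates: the grey one in the tray (347,218); green ones at (310,183), (350,182) and (500,287); turquoise at (226,262). Only the grey one is in the tray and uncoloured. I'll confirm it in an enlarged crop.

```bash
python3 - <<'E'
import cv2,numpy as np
a=cv2.imread("pics/scene0.png")[190:290,260:410];b=cv2.imread("pics/side0.png")[195:325,245:365]
a=cv2.resize(a,None,fx=3,fy=3,interpolation=3);b=cv2.resize(b,None,fx=3,fy=3,interpolation=3)
c=np.zeros((390,810,3),np.uint8);c[:300,:450]=a;c[:,450:]=b
cv2.imwrite("pics/crop1.png",c[:,:800])
E
```

```text
(no output)
```

View pics/crop1.png

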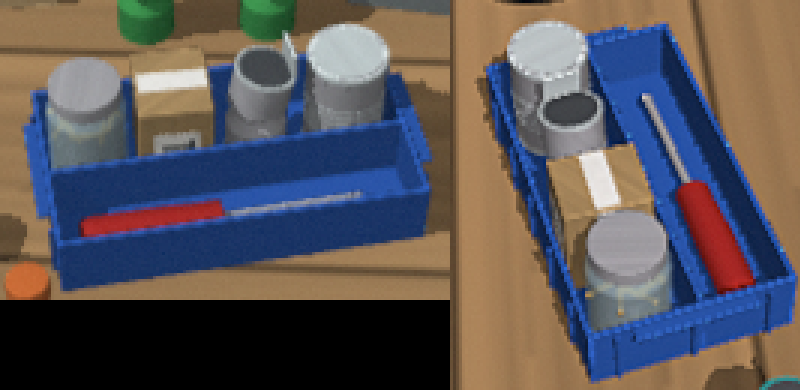

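```bash
python3 - <<'E'
from h import *
S=eyes.calibration("scene");D=eyes.calibration("side")
np.set_printoptions(precision=1,suppress=True)
A=[onz(S,p,49) for p in[(276.7,247.3),(403.3,240),(395,214),(271.7,220)]]
B=[onz(D,p,49) for p in[(258.3,216.7),(315,203.3),(360,288.3),(291.7,311.7)]]
print(np.array(A),np.array(B))
L=lambda P:[np.linalg.norm(P[i]-P[(i+1)%4]) for i in range(4)]
print(L(A),L(B))
c1=lambda x,y:(260+x/3,190+y/3); c2=lambda x,y:(245+(x-450)/3,195+y/3)
print("jar",tri(S,c1(85,83),D,c2(627,243)));print("tin",tri(S,c1(347,52),D,c2(546,50)));print("buck",tri(S,c1(265,68),D,c2(572,108)))
print("sc",tri(S,c1(170,78),D,c2(599,180)))
print("tub",[onz(S,p,85) for p in((440,213),(517,213))],[onz(D,p,85) for p in((238,155),(303,155))])
print("big top side",[onz(D,p,84) for p in((282,385),(318,369),(338,406),(303,425))])
print("big",tri(S,(180.5,215),D,(310,396)))
E
```

```text
[[ 574.3  -88.2   49. ]
 [ 545.2  160.1   49. ]
 [ 475.2  146.5   49. ]
 [ 502.1 -105.7   49. ]] [[ 448.2  126.3   49. ]
 [ 571.5  153.6   49. ]
 [ 629.5  -81.6   49. ]
 [ 500.5 -118.5   49. ]]
[np.float64(250.05428040804782), np.float64(71.39742211442798), np.float64(253.60752815397842), np.float64(74.3168132452094)] [np.float64(126.37314360883411), np.float64(242.20961926362943), np.float64(134.17610578452351), np.float64(250.28390587056205)]
jar (array([527.5, -68. ,  84.2]), np.float64(1.3014360540760241))
tin (array([488.5, 104.5,  80.7]), np.float64(0.25235581384254224))
buck (array([502.7,  50.4,  78.4]), np.float64(0.5984035413822159))
sc (array([515.1, -12.6,  78.5]), np.float64(0.5834139606708484))
tub [array([503.2, 230.2,  85. ]), array([497.4, 379.7,  85. ])] [array([410.1, 294.3,  85. ]), array([557.6, 277.6,  85. ])]
big top side [array([ 476.3, -269.2,   84. ]), array([ 532.7, -249.6,   84. ]), array([ 555. , -310.2,   84. ]), array([ 502.1, -331.7,   84. ])]
big (array([ 516.8, -286. ,   72.1]), np.float64(0.7232376726674223))
```

The crop confirms it: the grey tin has an open, torn lid and a waist, and stands in the tray between the small carton and the straight tin. Tray yaw is about 0.21–0.22. I'll move over the tray for a closer look.

```bash
python3 -m creep '[8.5,2.34,-3.24,0,-4, 8.5,4.68,-6.48,0,-8, 8.5,7.02,-9.72,0,-12, 8.5,9.36,-12.96,0,-16, 8.5,11.7,-16.2,0,-20]'
python3 -m creep '[8.5,2.34,-3.24,0,-4, 8.5,4.68,-6.48,0,-8, 8.5,7.02,-9.72,0,-12, 8.5,9.36,-12.96,0,-16, 8.5,11.7,-16.2,0,-20]'
python3 -m creep '[8.5,2.34,-3.24,0,-4, 8.5,4.68,-6.48,0,-8, 8.5,7.02,-9.72,0,-12, 8.5,9.36,-12.96,0,-16, 8.5,11.7,-16.2,0,-20]'
python3 -m creep '[8.5,0,0,2,0, 8.5,0,0,4,0,8.5,0,0,4,0,8.5,0,0,4,0]'
python3 - <<'E'
from h import *
import pickle
s=r.observe();c=eyes.calibration("wrist");im=eyes.snapshot("wrist");cv2.imwrite("pics/wrist1.png",im);pickle.dump(c,open("w1.pkl","wb"))
print(s["position"],s["orientation"],s["ft_force"])
E
```

```text
t: 0.65
position: [277.0, 336.7, 231.1]
orientation: [-3.141, -0.0, 2.481]
ft_force: [1.4, 0.0, -0.1]
opening: 84.9
grasp_force: 0.0
t: 1.15
position: [394.1, 174.7, 231.2]
orientation: [3.141, -0.0, 2.132]
ft_force: [0.6, -0.2, -0.6]
opening: 85.2
grasp_force: 0.0
t: 1.65
position: [511.2, 12.6, 231.1]
orientation: [-3.141, -0.0, 1.783]
ft_force: [-1.0, 0.5, 0.8]
opening: 85.2
grasp_force: 0.0
t: 2.05
position: [510.5, 14.3, 270.8]
orientation: [-3.142, -0.0, 1.786]
ft_force: [0.4, 0.1, -0.6]
opening: 84.9
grasp_force: 0.0
[510.48285493  14.26007588 270.77837565] [-3.14150733e+00 -6.58811061e-05  1.78572764e+00] [ 0.37091708  0.10973938 -0.59554691]
```

View pics/wrist1.png

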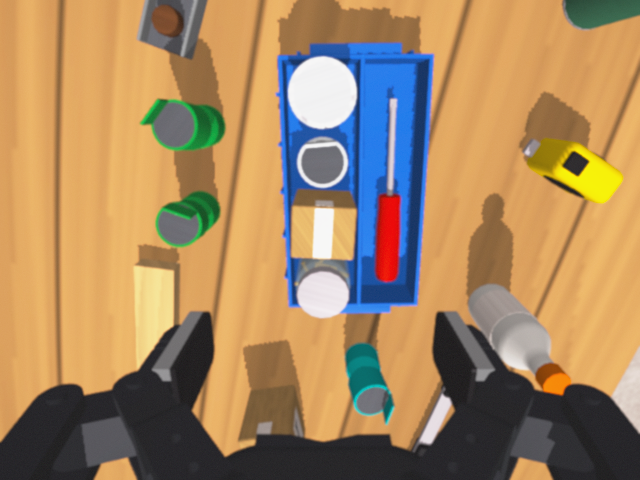

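The wrist view shows the row from the top down (+y to -y): tin (322,92), buckled tin (323,162), small carton (323,225), jar cap (323,295). Tray rim corners are (279,57), (433,55), (417,304) and (288,305).

```bash
python3 - <<'E'
from h import *
import pickle
np.set_printoptions(precision=1,suppress=True)
c=pickle.load(open("w1.pkl","rb"));im=cv2.imread("pics/wrist1.png");hsv=cv2.cvtColor(im,cv2.COLOR_BGR2HSV)
m=cv2.inRange(hsv,(105,150,50),(130,255,255))
def edges(row,lo,hi):
    w=np.where(m[row,lo:hi])[0]+lo; return w.min(),w.max()
# left/right outer edges by line fit, rim z=49
P=[];Q=[]
for v in range(70,295,5):
    a,b=edges(v,270,445);P.append(onz(c,(a,v),49)[:2]);Q.append(onz(c,(b+1,v),49)[:2])
for X in(P,Q):
    X=np.array(X);k=np.polyfit(X[:,1],X[:,0],1)
    for _ in range(3):
        e=X[:,0]-np.polyval(k,X[:,1]);X=X[abs(e-np.median(e))<3];k=np.polyfit(X[:,1],X[:,0],1)
    print("yaw",-np.arctan(k[0]),"x at y=0",k[1],len(X))
for p in((279,57),(433,55),(417,304),(288,305)): print(onz(c,p,49))
def blob(mask,box):
    x0,y0,x1,y1=box;z=np.zeros_like(mask);z[y0:y1,x0:x1]=mask[y0:y1,x0:x1]
    k=max(cv2.findContours(z,0,1)[0],key=cv2.contourArea);return k
grey=cv2.inRange(hsv,(0,0,60),(180,70,255)) 
for n,box,z in(("tin",(280,50,365,132),84),("buck",(290,134,356,190),80),("jar",(290,260,357,325),88)):
    k=blob(grey,box);(u,v),rad=cv2.minEnclosingCircle(k);q=onz(c,(u,v),z);e=onz(c,(u+rad,v),z)
    print(n,(u,v,rad),q,"R",np.linalg.norm(e-q))
ca=cv2.inRange(hsv,(8,60,60),(25,200,255));ca[:, :288]=0
k=blob(ca,(288,188,360,262));rr=cv2.minAreaRect(k);print(rr)
print([onz(c,p,80) for p in cv2.boxPoints(rr)])
E
```

```text
yaw 0.22844464077000667 x at y=0 475.9292298157163 45
yaw 0.22686897819833338 x at y=0 612.9993421598547 45
[447.2 126.6  49. ]
[576.7 156.9  49. ]
[631.4 -76.7  49. ]
[ 499.2 -106.5   49. ]
tin (321.88916015625, 92.11598205566406, 36.400726318359375) [489.9 104.9  84. ] R 29.04597636533465
buck (322.1242980957031, 161.90362548828125, 25.649913787841797) [501.9  50.3  80. ] R 21.782393433736825
jar (320.7978515625, 283.8865966796875, 38.50645446777344) [524.  -57.3  88. ] R 35.36151496896187
((323.5, 224.5), (69.0, 65.0), 90.0)
[array([480.6,  20.9,  80. ]), array([535.7,  32.9,  80. ]), array([551.1, -29.5,  80. ]), array([492.7, -42.3,  80. ])]
```

Yaw is about 0.228 and the lane centre about (509.4, 18). The buckled tin's top is at lane x≈0. I'll grasp it at about (502.5, 48).

```bash
python3 -m creep '[8.5,-0.8,3.37,-2,0.7, 8.5,-0.8,3.37,-6.5,0.7, 8.5,-0.8,3.37,-11,0.7, 8.5,-0.8,3.37,-14,0.7, 8.5,-0.8,3.37,-16,0.7]'
python3 -m creep '[8.5,0,0,-2,0, 8.5,0,0,-4,0, 8.5,0,0,-5.5,0, 8.5,0,0,-6.4,0, 8.5,0,0,-6.4,0]'
python3 -m creep '[6,0,0,0,0, 5,0,0,0,0, 3,0,0,0,0, 3,0,0,0,0, 3,0,0,0,0]'
python3 -m creep '[3,0,0,0,0, 3,0,0,0,0, 3,0,0,0,0]'
python3 -m creep '[3,0,0,1,0, 3,0,0,2,0, 3,0,0,4,0, 3,0,0,6,0, 3,0,0,8,0]'
```

```text
t: 2.6
position: [500.2, 48.2, 106.9]
orientation: [-3.136, -0.001, 1.799]
ft_force: [0.0, -0.9, 1.1]
opening: 84.8
grasp_force: 0.0
t: 3.1
position: [501.1, 48.0, 45.4]
orientation: [-3.138, -0.001, 1.798]
ft_force: [-0.2, 0.9, 0.6]
opening: 85.0
grasp_force: 0.0
t: 3.6
position: [503.3, 47.9, 48.4]
orientation: [3.139, 0.0, 1.798]
ft_force: [-1.6, -0.3, 5.3]
opening: 40.4
grasp_force: 60.4
t: 3.9
position: [503.2, 47.9, 48.4]
orientation: [3.14, 0.0, 1.798]
ft_force: [-0.6, -0.1, 5.8]
opening: 40.5
grasp_force: 60.4
t: 4.4
position: [502.5, 47.9, 128.8]
orientation: [3.141, 0.0, 1.798]
ft_force: [0.2, -0.3, -0.5]
opening: 40.5
grasp_force: 60.5
```

```bash
python3 -m creep '[3,0,0,4,0, 3,0,2,6,0, 3,-0.2,6,6,0, 3,-0.3,10,6,0, 3,-0.4,14.5,6,0]'
python3 -m creep '[3,-0.1,3.5,0,0, 3,-0.2,7,0,0, 3,-0.4,10.4,0,0, 3,-0.4,10.4,0,0, 3,-0.4,10.4,0,0]'
python3 - <<'E'
from h import *
for n in("scene","wrist"): cv2.imwrite(f"pics/{n}2.png",eyes.snapshot(n))
c=np.hstack([cv2.resize(cv2.imread("pics/scene2.png"),(400,300)),cv2.resize(cv2.imread("pics/wrist2.png"),(400,300))]);cv2.imwrite("pics/both2.png",c)
print(r.observe()["position"],r.observe()["opening"])
E
```

```text
t: 4.9
position: [498.4, 193.9, 188.4]
orientation: [3.14, 0.0, 1.797]
ft_force: [0.5, -0.4, -1.0]
opening: 40.6
grasp_force: 60.6
t: 5.4
position: [494.3, 297.3, 187.6]
orientation: [3.142, 0.0, 1.799]
ft_force: [-0.8, -0.4, -0.5]
opening: 40.5
grasp_force: 60.7
[494.67401446 296.12433767 187.62132483] 40.63378032926136
```

View pics/both2.png

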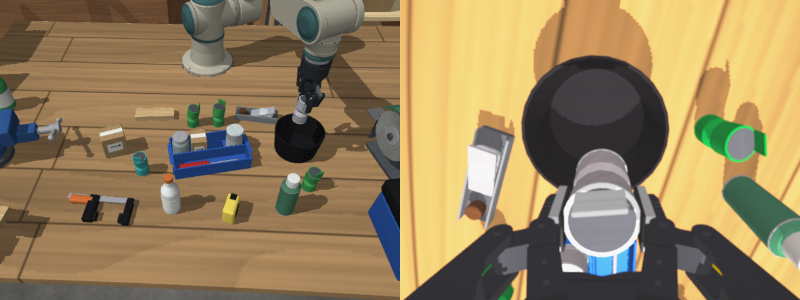

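The wrist view shows the tin held over the tub. The rim ellipse is centred at about (313,194) full-scale.

```bash
python3 - <<'E'
from h import *
c=eyes.calibration("wrist")
for p in((313,194),(196,194),(429,194),(313,90)): print(onz(c,p,85))
E
```

```text
[482.21265698 322.07988711  85.        ]
[408.80490104 305.38268679  85.        ]
[554.75670646 338.83117184  85.        ]
[468.63270661 383.38366797  85.        ]
```

```bash
python3 -m creep '[3,-0.6,0.7,-3,0, 3,-0.6,0.7,-7,0, 3,-0.6,0.7,-10,0, 3,-0.6,0.7,-11,0, 3,-0.6,0.7,-11,0]'
python3 -m creep '[5,0,0,0,0, 6.5,0,0,0,0, 6.5,0,0,0,0, 6.5,0,0,0,0]'
python3 -m creep '[6.5,0,0,2,0, 6.5,0,0,6,0, 6.5,0,0,10,0, 6.5,0,0,14,0, 6.5,0,0,15,0]'
python3 - <<'E'
from h import *
c=eyes.calibration("wrist");im=eyes.snapshot("wrist");cv2.imwrite("pics/wrist3.png",im)
cv2.imwrite("pics/scene3.png",eyes.snapshot("scene"))
print(r.observe()["position"])
E
```

```text
t: 6.0
position: [488.2, 302.8, 76.4]
orientation: [-3.139, 0.001, 1.797]
ft_force: [-0.1, 0.3, -0.3]
opening: 40.4
grasp_force: 60.7
t: 6.4
position: [489.0, 304.1, 78.4]
orientation: [3.14, -0.0, 1.798]
ft_force: [-0.1, 0.7, 0.1]
opening: 65.2
grasp_force: 0.0
t: 6.9
position: [489.9, 304.7, 233.8]
orientation: [3.132, -0.003, 1.798]
ft_force: [-0.0, -0.8, 0.6]
opening: 64.9
grasp_force: 0.0
[489.25269613 304.33903874 229.90852672]
```

View pics/wrist3.png

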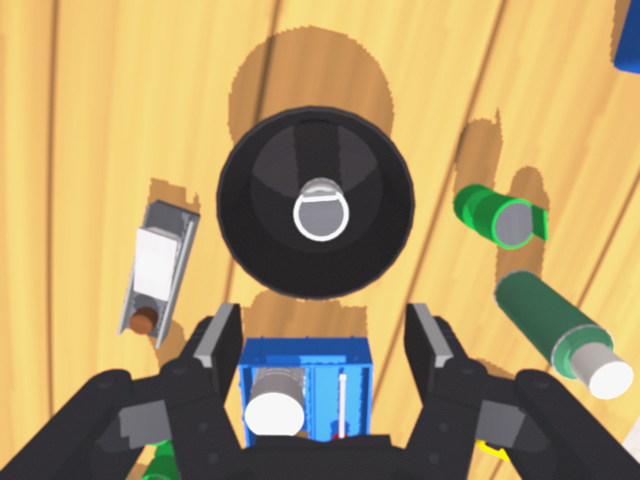

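The tin stands in the tub with its top at (321,215), near the tub's centre. Next I'll go back over the gap with the fingers 25 mm open and lower them in to close up the row.

```bash
python3 -m creep '[2.5,0.2,-4.3,0,0, 2.5,0.4,-8.6,0,0, 2.5,0.6,-13,0,0, 2.5,0.9,-17.3,0,0, 2.5,1.1,-21.5,0,0]'
python3 -m creep '[2.5,0.15,-2.2,0,0, 2.5,0.28,-4.4,0,0, 2.5,0.28,-4.4,-3,0, 2.5,0.28,-4.4,-7,0, 2.5,0.28,-4.4,-11,0]'
python3 -m creep '[2.5,0,0,-3,0, 2.5,0,0,-6,0, 2.5,0,0,-8,0, 2.5,0,0,-9.3,0, 2.5,0,0,-9.3,0]'
python3 - <<'E'
from h import *
s=r.observe();print(s["position"],s["ft_force"],s["opening"])
d=s["position"][:2]-np.array([509.4,18.2]);print(d@[.974,.226],d@[-.226,.974])
E
```

```text
t: 7.5
position: [498.7, 87.1, 225.0]
orientation: [-3.138, -0.0, 1.798]
ft_force: [0.1, 0.5, -0.3]
opening: 25.2
grasp_force: 0.0
t: 8.0
position: [501.3, 44.6, 114.2]
orientation: [-3.14, -0.0, 1.797]
ft_force: [-0.2, 0.2, -0.2]
opening: 25.1
grasp_force: 0.0
t: 8.5
position: [500.3, 44.9, 21.4]
orientation: [-3.136, -0.001, 1.798]
ft_force: [-0.5, 0.1, 0.4]
opening: 24.7
grasp_force: 0.0
[500.27329281  44.88469231  21.41830405] [-0.52491968  0.13018017  0.36987412] 24.698473313769583
-2.8586723397748814 28.0535261303161
```

```bash
python3 -m creep '[2.5,0.2,-0.7,0.2,0, 2.5,0.4,-1.4,0.2,0, 2.5,0.5,-1.9,0.2,0, 2.5,0.56,-2.1,0.2,0, 2.5,0.56,-2.1,0.2,0]'
python3 -m creep '[2.5,0.05,-0.2,0,0, 2.5,0.1,-0.4,0,0, 2.5,0.15,-0.6,0,0, 2.5,0.15,-0.6,0,0]'
python3 -m creep '[2.5,0.04,-0.15,0,0, 2.5,0.07,-0.3,0,0, 2.5,0.07,-0.3,0,0]'
python3 - <<'E'
from h import *
s=r.observe();print(s["position"],s["ft_force"])
d=s["position"][:2]-np.array([509.4,18.2]);print(d@[.974,.226],d@[-.226,.974], s["ft_force"][:2]@[-.226,.974])
E
```

```text
t: 9.0
position: [508.3, 23.6, 26.8]
orientation: [3.141, 0.0, 1.797]
ft_force: [-0.8, 2.3, 0.0]
opening: 24.8
grasp_force: 0.0
t: 9.4
position: [509.2, 17.9, 26.0]
orientation: [-3.141, -0.0, 1.798]
ft_force: [-0.7, 2.9, -0.3]
opening: 25.0
grasp_force: 0.0
t: 9.7
position: [509.7, 16.7, 26.2]
orientation: [-3.141, -0.004, 1.799]
ft_force: [-3.3, 13.2, 1.5]
opening: 24.8
grasp_force: 0.0
[509.65936957  16.70332048  26.23421725] [-3.29052685 13.18729386  1.45633349]
-0.08562361156205411 -1.5163833709255643 13.588083284921924
```

```bash
python3 -m creep '[2.5,0.02,-0.1,0,0, 2.5,0.05,-0.2,0,0, 2.5,0.05,-0.2,0,0]'
python3 - <<'E'
from h import *
s=r.observe()
d=s["position"][:2]-np.array([509.4,18.2]);print(d@[-.226,.974], s["ft_force"][:2]@[-.226,.974])
E
python3 -m creep '[2.5,-0.2,0.8,0,0, 2.5,-0.5,2.2,0,0, 2.5,-0.8,3.6,0,0, 2.5,-0.95,4.1,0,0, 2.5,-0.95,4.1,0,0]'
python3 -m creep '[2.5,-0.03,0.15,0,0, 2.5,-0.06,0.3,0,0, 2.5,-0.1,0.45,0,0, 2.5,-0.1,0.45,0,0]'
python3 - <<'E'
from h import *
s=r.observe();print(s["position"],s["ft_force"])
d=s["position"][:2]-np.array([509.4,18.2]);print(d@[.974,.226],d@[-.226,.974], s["ft_force"][:2]@[-.226,.974])
E
```

```text
t: 10.0
position: [509.8, 16.5, 26.4]
orientation: [-3.141, -0.007, 1.799]
ft_force: [-7.0, 21.2, 5.3]
opening: 24.8
grasp_force: 0.0
-1.7153094337268127 22.20773106995419
t: 10.5
position: [501.0, 54.6, 26.3]
orientation: [3.141, 0.0, 1.799]
ft_force: [0.0, -0.4, -0.2]
opening: 25.0
grasp_force: 0.0
t: 10.9
position: [500.2, 58.3, 26.3]
orientation: [3.142, 0.0, 1.798]
ft_force: [-0.1, -0.4, -0.0]
opening: 24.8
grasp_force: 0.0
[500.15413574  58.30474375  26.3091628 ] [-0.12917161 -0.39766989 -0.00901903]
0.05820029718556974 41.15158573814412 -0.35813768728400563
```

```bash
python3 -m creep '[2.5,-0.09,0.4,0,0, 2.5,-0.18,0.8,0,0, 2.5,-0.23,1.0,0,0, 2.5,-0.23,1.0,0,0]'
python3 -m creep '[2.5,-0.05,0.2,0,0, 2.5,-0.1,0.4,0,0, 2.5,-0.1,0.4,0,0]'
python3 - <<'E'
from h import *
s=r.observe();print(s["position"],s["ft_force"])
d=s["position"][:2]-np.array([509.4,18.2]);print(d@[.974,.226],d@[-.226,.974], s["ft_force"][:2]@[-.226,.974])
E
```

```text
t: 11.3
position: [497.8, 68.8, 26.3]
orientation: [3.141, 0.0, 1.798]
ft_force: [-0.2, -0.1, 0.2]
opening: 25.0
grasp_force: 0.0
t: 11.6
position: [497.2, 72.3, 26.6]
orientation: [3.141, 0.001, 1.798]
ft_force: [1.4, -2.1, 0.7]
opening: 24.5
grasp_force: 0.6
[497.20479178  72.30532802  26.63169393] [ 1.36227403 -2.11635305  0.66447248]
0.3496713223512895 55.454706547823754 -2.3692018054112634
```

```bash
python3 -m creep '[2.5,-0.03,0.15,0,0, 2.5,-0.05,0.2,0,0, 2.5,-0.05,0.2,0,0]'
python3 -m creep '[2.5,-0.03,0.15,0,0, 2.5,-0.05,0.2,0,0, 2.5,-0.05,0.2,0,0]'
python3 - <<'E'
from h import *
s=r.observe();print(s["position"],s["ft_force"])
d=s["position"][:2]-np.array([509.4,18.2]);print(d@[.974,.226],d@[-.226,.974], s["ft_force"][:2]@[-.226,.974])
E
```

```text
t: 11.9
position: [496.9, 73.7, 26.7]
orientation: [3.14, 0.002, 1.797]
ft_force: [3.0, -4.8, 0.9]
opening: 24.7
grasp_force: 1.9
t: 12.2
position: [496.9, 74.0, 26.9]
orientation: [3.14, 0.005, 1.797]
ft_force: [3.8, -13.1, 2.0]
opening: 24.8
grasp_force: 4.2
[496.89118237  73.95856068  26.92146108] [  3.83648567 -13.11345682   1.99608358]
0.41784633799738735 57.13583088921128 -13.63955270664041
```

The gap is about 78 mm, as expected, with its centre at lane y ≈ 26.2, which is world (503.5, 43.7). Next I'll look at the big carton.

```bash
python3 -m creep '[2.5,0.1,-0.5,0,0, 2.5,0.1,-0.7,4,0, 2.5,0.1,-0.7,9,0, 2.5,0.1,-0.7,14,0, 2.5,0.1,-0.7,19,0]'
python3 -m creep '[8.5,0.3,-4.8,1,0, 8.5,0.6,-9.6,2,0, 8.5,0.9,-14.4,3,0, 8.5,1.2,-19.2,4,0, 8.5,1.5,-24,5,0]'
python3 -m creep '[8.5,0.3,-4.8,0,0, 8.5,0.5,-8,0,0, 8.5,0.5,-8,0,0, 8.5,0.5,-8,0,0]'
python3 - <<'E'
from h import *
import pickle
s=r.observe();c=eyes.calibration("wrist");im=eyes.snapshot("wrist");cv2.imwrite("pics/wrist4.png",im);pickle.dump(c,open("w4.pkl","wb"))
print(s["position"],s["orientation"])
E
```

```text
t: 12.7
position: [496.1, 69.8, 218.0]
orientation: [-3.141, -0.001, 1.798]
ft_force: [1.0, -0.6, 0.5]
opening: 24.9
grasp_force: 0.0
t: 13.2
position: [511.5, -172.0, 266.4]
orientation: [-3.142, -0.001, 1.799]
ft_force: [1.2, -0.2, 0.7]
opening: 85.0
grasp_force: 0.0
t: 13.6
position: [516.7, -250.6, 265.5]
orientation: [-3.141, -0.002, 1.797]
ft_force: [-0.4, 0.9, -0.1]
opening: 85.0
grasp_force: 0.0
[ 516.65684096 -250.5966461   265.52787815] [-3.14095045e+00 -1.93719907e-03  1.79706972e+00]
```

View pics/wrist4.png

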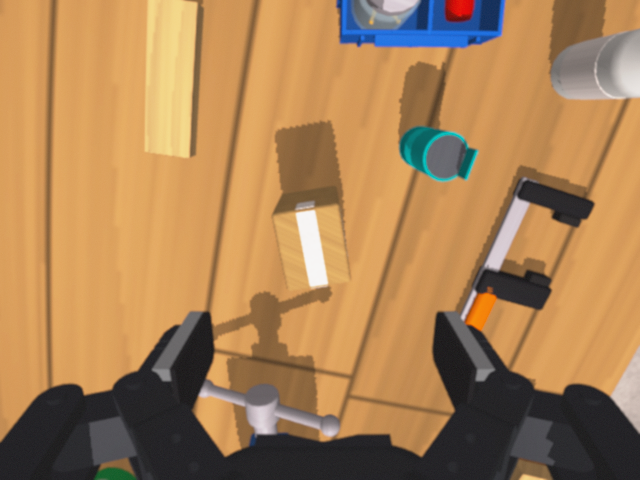

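The carton's top has corners at about (274,213), (341,203), (350,279) and (286,291), with the white tape from (305,207) to (318,287).

```bash
python3 - <<'E'
from h import *
import pickle
np.set_printoptions(precision=1,suppress=True)
c=pickle.load(open("w4.pkl","rb"));im=cv2.imread("pics/wrist4.png");hsv=cv2.cvtColor(im,cv2.COLOR_BGR2HSV)
P=np.array([onz(c,p,84) for p in((274,213),(341,203),(350,279),(286,291))])
print(P,P.mean(0),[np.linalg.norm(P[i]-P[(i+1)%4]) for i in range(4)])
for i,j in((0,1),(3,2)):print(np.arctan2(*(P[j]-P[i])[1::-1]))
for i,j in((3,0),(2,1)):print(np.arctan2(*(P[j]-P[i])[1::-1])-np.pi/2)
m=cv2.inRange(hsv,(0,0,200),(180,50,255));m[:212]=0;m[295:]=0;m[:,:285]=0;m[:,345:]=0
E=[]
for v in range(215,282,3):
    w=np.where(m[v])[0];E.append(onz(c,((w.min()+w.max()+1)/2,v),84))
E=np.array(E);k=np.polyfit(E[:,1],E[:,0],1);print("tape yaw",-np.arctan(k[0]),E[0],E[-1],E.std(0))
v,u=np.where(m);print(v.max(),onz(c,(u[v==v.max()].mean(),v.max()+1),84))
h=cv2.resize(im[180:310,250:380],(780,780))[0:600] if 0 else cv2.resize(im[190:300,260:365],(573,600),interpolation=cv2.INTER_CUBIC);cv2.imwrite("pics/crop4.png",h)
E
```

```text
[[ 476.5 -264.9   84. ]
 [ 530.6 -243.4   84. ]
 [ 555.4 -310.4   84. ]
 [ 501.  -335.3   84. ]] [ 515.9 -288.5   84. ] [np.float64(58.167678103099135), np.float64(71.35864189259904), np.float64(59.86896223678931), np.float64(74.51515521876243)]
0.3774611753710726
0.4293480994736304
0.33435772927678165
0.35517535146433654
tape yaw 0.38925649966206166 [ 503.8 -260.5   84. ] [ 527.9 -318.7   84. ] [ 7.2 17.6  0. ]
286 [ 523.5 -325.9   84. ]
```

View pics/crop4.png

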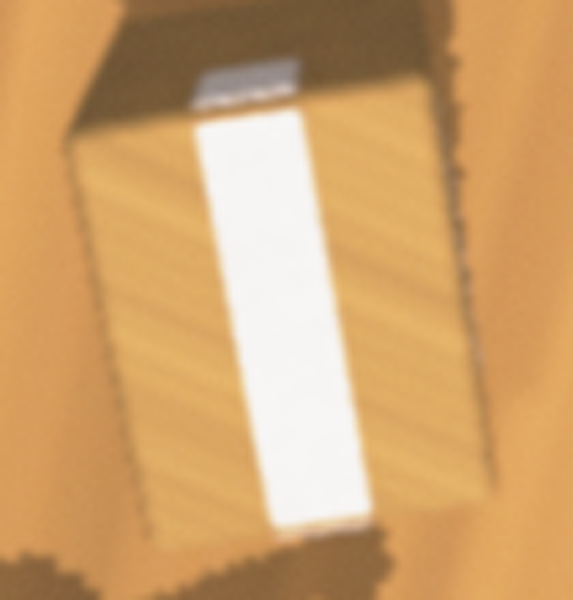

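```bash
python3 - <<'E'
from h import *
import pickle
np.set_printoptions(precision=2,suppress=True)
c=pickle.load(open("w4.pkl","rb"))
P=np.array([onz(c,(260+x/5.457,190+y/5.457),84)[:2] for x,y in((70,132),(430,78),(492,498),(150,543),(248,118),(322,520))])
print(P,P[:4].mean(0),P[4:].mean(0))
for i,j in((0,1),(3,2),(3,0),(2,1),(5,4)):d=P[j]-P[i];print(np.linalg.norm(d),np.arctan2(d[1],d[0]))
E
```

```text
[[ 475.75 -266.15]
 [ 529.05 -244.97]
 [ 556.13 -312.5 ]
 [ 502.04 -333.47]
 [ 502.67 -257.65]
 [ 529.33 -322.8 ]] [ 515.74 -289.27] [ 516.   -290.22]
57.354594418017896 0.3783049346282709
58.01304738552788 0.36986317961676135
72.27182998477359 1.9429918964776554
72.76052457667397 1.9520541532113653
70.40173158257798 1.9592354950043014
```

```bash
python3 -m creep '[8.5,0,-2,-2,4, 8.5,-0.1,-3.9,-5,8.6, 8.5,-0.1,-3.9,-9,8.6, 8.5,-0.1,-3.9,-13,8.6, 8.5,-0.1,-3.9,-15,8.6]'
python3 -m creep '[8.5,0,0,-2,0, 8.5,0,0,-4,0, 8.5,0,0,-6,0, 8.5,0,0,-6.5,0, 8.5,0,0,-6.5,0]'
python3 - <<'E'
from h import *
print(r.observe()["position"])
E
python3 -m creep '[7.5,0,0,0,0, 6.8,0,0,0,0, 6.3,0,0,0,0, 5.9,0,0,0,0, 5.0,0,0,0,0]'
python3 -m creep '[5,0,0,0,0, 5,0,0,0,0, 5,0,0,0,0]'
python3 -m creep '[5,0,0,1,0, 5,0,0,3,0, 5,0,0,6,0, 5,0,0,9,0, 5,0,0,12,0]'
```

```text
t: 14.15
position: [514.7, -287.1, 112.2]
orientation: [-3.139, -0.005, 1.95]
ft_force: [0.1, -0.4, -0.6]
opening: 84.8
grasp_force: 0.0
t: 14.65
position: [515.8, -288.3, 50.9]
orientation: [-3.141, -0.001, 1.949]
ft_force: [-0.5, 0.1, 0.4]
opening: 84.9
grasp_force: 0.0
[ 515.78315525 -288.31972739   50.89694023]
t: 15.15
position: [516.1, -289.9, 52.6]
orientation: [3.141, 0.001, 1.948]
ft_force: [-2.9, 1.3, 5.7]
opening: 59.2
grasp_force: 65.0
t: 15.45
position: [516.1, -289.9, 52.6]
orientation: [3.141, 0.001, 1.948]
ft_force: [-1.7, 0.1, 5.1]
opening: 58.7
grasp_force: 65.0
t: 15.95
position: [515.3, -289.3, 171.8]
orientation: [-3.141, -0.002, 1.948]
ft_force: [0.6, -0.5, -5.0]
opening: 59.3
grasp_force: 65.9
```

```bash
python3 -m creep '[5,-0.1,4,0.5,-1, 5,-0.3,8,1,-2, 5,-0.5,12,1,-3, 5,-0.6,16,1,-4, 5,-0.8,20,1,-5]'
python3 -m creep '[5,-0.1,4,0,-1, 5,-0.2,8,0,-2, 5,-0.3,11,0,-3, 5,-0.35,13.3,0,-3.55, 5,-0.35,13.3,0,-3.55]'
python3 -m creep '[5,0,0,0,0, 5,0,0,0,0]'
python3 - <<'E'
from h import *
import pickle
s=r.observe();c=eyes.calibration("wrist");im=eyes.snapshot("wrist");cv2.imwrite("pics/wrist5.png",im);pickle.dump(c,open("w5.pkl","wb"))
print(s["position"],s["orientation"])
E
```

```text
t: 16.45
position: [507.1, -88.0, 180.9]
orientation: [-3.141, -0.001, 1.86]
ft_force: [0.6, -0.8, -4.5]
opening: 58.9
grasp_force: 66.3
t: 16.95
position: [503.7, 46.0, 180.9]
orientation: [-3.141, -0.001, 1.802]
ft_force: [-0.1, -0.3, -4.6]
opening: 59.0
grasp_force: 66.2
t: 17.15
position: [504.2, 42.6, 181.1]
orientation: [-3.141, 0.0, 1.798]
ft_force: [-0.1, 0.4, -4.5]
opening: 58.9
grasp_force: 66.2
[504.18756588  42.62347577 181.09712785] [-3.14094408e+00  1.93037068e-04  1.79794351e+00]
```

View pics/wrist5.png

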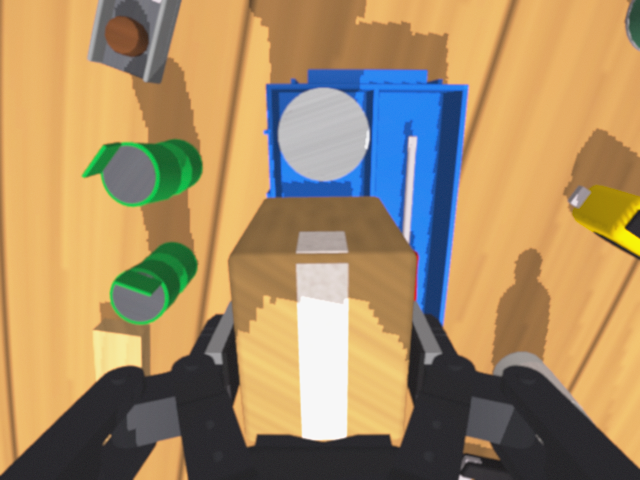

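The carton is held squarely. The lower edge of its +y face is at row ~197, its top +y edge at row ~262, and the tin top at (323,134). I'll compare its face with the gap in this same view.

```bash
python3 - <<'E'
from h import *
import pickle
np.set_printoptions(precision=1,suppress=True)
c=pickle.load(open("w5.pkl","rb"))
o=np.array([509.4,18.2]);a=.228
def L(u,v,z):
    d=onz(c,(u,v),z)[:2]-o;return np.array([d@[np.cos(a),np.sin(a)],d@[-np.sin(a),np.cos(a)]])
b=181.1-52.6
print("bot +y edge",L(322,197,b+2),L(261,197,b+1),L(381,197,b+1))
print("top +y edge",L(231,262,b+82),L(322,262,b+82),L(413,262,b+82))
print("tape bottom end",L(323,440,b+84))
print("tin",L(323,134,84),"R",L(369,134,84)-L(323,134,84),"front",L(323,181,84))
print("rim outer +y",L(300,86,49),L(370,86,49),"inner",L(320,92,49),"left",L(268,150,49),"part",L(369,150,49),L(377,150,49),"right",L(462,150,49))
d=np.array([504.19,42.62])-o;print("tcp",d@[np.cos(a),np.sin(a)],d@[-np.sin(a),np.cos(a)])
E
```

```text
bot +y edge [ 0.  62.6] [-31.   62.5] [30.  62.4]
top +y edge [-28.1  59.7] [ 0.3 59.7] [28.7 59.7]
tape bottom end [  0.5 -10.2]
tin [ 0.5 90.8] R [27.5 -0. ] front [ 0.5 62.5]
rim outer +y [-14.7 119.7] [ 31.7 119.7] inner [ -1.5 115.9] left [-37.7  78. ] part [32.4 77.8] [37.9 77.8] right [97.3 78.1]
tcp 0.4444788586921895 24.965635152027986
```

```bash
python3 -m creep '[5,-0.04,0.16,-1,0, 5,-0.04,0.16,-2.5,0, 5,-0.04,0.16,-3.5,0, 5,-0.04,0.16,-3.5,0]'
python3 -m creep '[5,0,0,-0.3,0, 5,0,0,-0.6,0, 5,0,0,-0.8,0, 5,0,0,-0.8,0]'
python3 - <<'E'
from h import *
s=r.observe();print(s["position"],s["ft_force"],s["ft_torque"])
d=s["position"][:2]-np.array([509.4,18.2]);print(d@[.974,.226],d@[-.226,.974], s["ft_force"][:2]@[-.226,.974])
E
```

```text
t: 17.6
position: [502.8, 44.7, 143.9]
orientation: [-3.138, -0.001, 1.798]
ft_force: [-0.6, -0.3, -6.0]
opening: 59.0
grasp_force: 66.2
t: 18.0
position: [503.9, 45.0, 138.2]
orientation: [-3.142, 0.0, 1.799]
ft_force: [0.3, 0.4, -4.7]
opening: 59.2
grasp_force: 66.2
[503.91669305  44.98664412 138.22501487] [ 0.31767118  0.35232785 -4.6688136 ] [-0.01288845 -0.01305352 -0.0285047 ]
0.7130406037061325 27.329418746795945 0.27137364105799044
```

```bash
python3 -m creep '[5,0,-0.06,-0.2,0, 5,0,-0.06,-0.4,0, 5,0,-0.06,-0.6,0, 5,0,-0.06,-0.6,0]'
python3 -m creep '[5,0,0,-0.2,0, 5,0,0,-0.4,0, 5,0,0,-0.5,0, 5,0,0,-0.5,0]'
python3 - <<'E'
from h import *
s=r.observe();print(s["position"],s["ft_force"],s["ft_torque"])
d=s["position"][:2]-np.array([509.4,18.2]);print(d@[.974,.226],d@[-.226,.974], s["ft_force"][:2]@[-.226,.974])
E
```

```text
t: 18.4
position: [505.3, 43.8, 135.9]
orientation: [3.137, 0.002, 1.798]
ft_force: [-3.6, -4.3, 12.2]
opening: 59.1
grasp_force: 68.6
t: 18.8
position: [507.2, 43.0, 135.3]
orientation: [3.131, 0.005, 1.798]
ft_force: [-7.1, -9.4, 31.5]
opening: 59.2
grasp_force: 71.2
[507.22870057  42.97614212 135.29820467] [-7.07127439 -9.41350598 31.54401514] [-0.64306941  1.93748052  0.29273633]
3.484562478797848 24.62267609490037 -7.570646817074363
```

It caught on the tin's lid, so I was too far to +y. The camera also puts the gap centre at about 24.3. I'll back off, shift and retry.

```bash
python3 -m creep '[5,0,0,0.5,0, 5,0,0,1.5,0, 5,0,-0.22,2.0,0, 5,0,-0.22,2,0, 5,0,-0.22,2,0]'
python3 - <<'E'
from h import *
import pickle
s=r.observe();print(s["position"],s["orientation"],s["ft_force"])
d=s["position"][:2]-np.array([509.4,18.2]);print(d@[.974,.226],d@[-.226,.974])
c=eyes.calibration("wrist");im=eyes.snapshot("wrist");cv2.imwrite("pics/wrist6.png",im);pickle.dump(c,open("w6.pkl","wb"))
D=eyes.snapshot("side");cv2.imwrite("pics/side6.png",D)
cv2.imwrite("pics/crop6.png",np.hstack([cv2.resize(im[60:460,170:480],(400,516),interpolation=3),cv2.resize(D[170:330,240:364],(400,516),interpolation=3)]))
E
```

```text
t: 19.3
position: [503.7, 42.2, 146.6]
orientation: [-3.141, -0.0, 1.799]
ft_force: [0.4, -0.0, -5.7]
opening: 59.2
grasp_force: 66.4
[503.65990164  42.18767951 146.60171792] [-3.14055972e+00 -2.89916739e-04  1.79868994e+00] [ 0.39628665 -0.03093042 -5.72164299]
-0.1696402294718542 24.661262073119584
```

View pics/crop6.png

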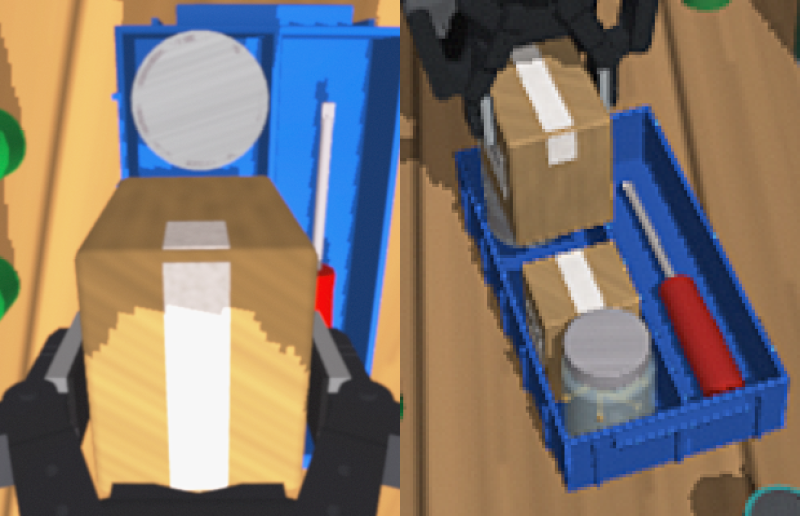

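```bash
python3 - <<'E'
from h import *
import pickle
np.set_printoptions(precision=1,suppress=True)
c=pickle.load(open("w6.pkl","rb"));S=eyes.calibration("side")
o=np.array([509.4,18.2]);a=.228
def L(c,u,v,z):
    d=onz(c,(u,v),z)[:2]-o;return np.array([d@[np.cos(a),np.sin(a)],d@[-np.sin(a),np.cos(a)]])
print("wrist: bot+y",L(c,325,198,95),"tin front",L(c,325,191.8,84),"tin centre",L(c,325,137.5,84))
s=lambda x,y:(240+(x-400)*.31,170+y*.31)
print("side: sc +y edge",[L(S,*s(*p),80) for p in((527,262),(605,242))],"sc -y",[L(S,*s(*p),80) for p in((535,322),(638,300))])
print("big -y bottom",[L(S,*s(*p),95) for p in((518,247),(610,228))],"jar",L(S,*s(607,342),88),"walls -y outer",[L(S,*s(*p),49) for p in((568,462),(785,380))],"+y",[L(S,*s(*p),49) for p in((458,150),(648,108))])
E
```

```text
wrist: bot+y [ 0.9 61.6] tin front [ 0.9 62.5] tin centre [ 0.9 90.8]
side: sc +y edge [array([-26. , -14.3]), array([ 21.9, -14.7])] sc -y [array([-34.3, -58.8]), array([ 25.8, -63. ])]
big -y bottom [array([-30.4, -14.3]), array([ 24.2, -18.1])] jar [ -2.2 -91.7] walls -y outer [array([ -39.8, -134.4]), array([  93.8, -122.9])] +y [array([-35.7, 119.9]), array([ 94.8, 115.9])]
```

```bash
python3 -m creep '[5,0,-0.02,-0.4,0, 5,0,-0.02,-0.8,0, 5,0,-0.02,-1.0,0, 5,0,-0.02,-1.0,0]'
python3 -m creep '[5,0,0,-0.15,0, 5,0,0,-0.3,0, 5,0,0,-0.45,0, 5,0,0,-0.5,0, 5,0,0,-0.5,0]'
python3 - <<'E'
from h import *
s=r.observe();print(s["position"],s["orientation"],s["ft_force"],s["ft_torque"])
d=s["position"][:2]-np.array([509.4,18.2]);f=s["ft_force"];print(d@[.974,.226],d@[-.226,.974],"f",f[:2]@[.974,.226],f[:2]@[-.226,.974])
E
```

```text
t: 19.8
position: [503.6, 42.0, 136.6]
orientation: [-3.14, -0.0, 1.799]
ft_force: [0.1, -0.2, -4.3]
opening: 59.2
grasp_force: 66.3
t: 20.3
position: [504.0, 42.0, 132.6]
orientation: [3.141, 0.0, 1.799]
ft_force: [-1.3, -0.3, -2.9]
opening: 59.5
grasp_force: 66.7
[504.01689443  42.00876291 132.61053567] [3.14116043e+00 6.61387060e-05 1.79866123e+00] [-1.2727631  -0.34728638 -2.86726462] [ 0.02100367  0.06133853 -0.04276211]
0.1376355902914792 24.406316931623554 f -1.3181579793160003 -0.05061247592410045
```

It's past the tin's lid. I'll keep easing it down.

```bash
python3 -m creep '[5,0,0,-0.15,0, 5,0,0,-0.3,0, 5,0,0,-0.45,0, 5,0,0,-0.6,0, 5,0,0,-0.6,0]'
python3 - <<'E'
from h import *
s=r.observe();print(s["position"],s["orientation"],s["ft_force"],s["ft_torque"])
d=s["position"][:2]-np.array([509.4,18.2]);f=s["ft_force"];print(d@[.974,.226],d@[-.226,.974],"f",f[:2]@[.974,.226],f[:2]@[-.226,.974])
E
```

```text
t: 20.8
position: [504.6, 42.9, 131.8]
orientation: [3.138, -0.0, 1.799]
ft_force: [-15.1, 7.4, 27.6]
opening: 59.3
grasp_force: 70.3
[504.62107494  42.92699933 131.80501366] [ 3.13763491e+00 -3.88339453e-04  1.79904106e+00] [-15.1327217    7.44891635  27.58031921] [ 0.06885351  3.14011331 -0.43649682]
0.9336288380280591 25.164134408586996 f -13.055815843348341 10.675239628727521
```

```bash
python3 -m creep '[5,0,0,0.4,0, 5,0,0,0.8,0, 5,-0.02,0.09,0.9,0, 5,-0.02,0.09,0.9,0]'
python3 -m creep '[5,0,0,-0.2,0, 5,0,0,-0.4,0, 5,0,0,-0.6,0, 5,0,0,-0.7,0, 5,0,0,-0.7,0]'
python3 - <<'E'
from h import *
s=r.observe();print(s["position"],s["orientation"],s["ft_force"],s["ft_torque"])
d=s["position"][:2]-np.array([509.4,18.2]);f=s["ft_force"];print(d@[.974,.226],d@[-.226,.974],"f",f[:2]@[.974,.226],f[:2]@[-.226,.974])
E
```

```text
t: 21.2
position: [503.7, 42.7, 134.9]
orientation: [-3.141, 0.0, 1.799]
ft_force: [0.4, -1.2, -4.3]
opening: 59.0
grasp_force: 66.4
t: 21.7
position: [504.1, 43.3, 131.7]
orientation: [3.14, 0.0, 1.799]
ft_force: [-11.0, 2.2, 18.2]
opening: 59.5
grasp_force: 69.2
[504.08613506  43.31138893 131.73938415] [3.13950247e+00 3.64974286e-05 1.79869367e+00] [-11.00462407   2.23828242  18.20207979] [-0.29943816  2.15863887 -0.38622717]
0.4994694476225643 25.65942628954003 f -10.212652018833863 4.667132114790062
```

```bash
python3 -m creep '[5,0,0,0.4,0, 5,0,0,0.9,0, 5,0,0,1.2,0, 5,0,0,1.2,0]'
python3 - <<'E'
from h import *
import pickle
s=r.observe();print(s["position"],s["orientation"],s["opening"])
c=eyes.calibration("wrist");im=eyes.snapshot("wrist");cv2.imwrite("pics/wrist7.png",im);pickle.dump(c,open("w7.pkl","wb"))
cv2.imwrite("pics/side7.png",eyes.snapshot("side"));cv2.imwrite("pics/scene7.png",eyes.snapshot("scene"))
for n in(5,6,7):
    im=cv2.imread(f"pics/wrist{n}.png").astype(int);sat=im.max(2)-im.min(2)
    col=sat[:,315:330].mean(1);t=np.where(col<28)[0]
    print(n,"tape rows",[ (g[0],g[-1]) for g in np.split(t,np.where(np.diff(t)>1)[0]+1) if len(g)>3])
    blue=(im[:,:,0]-im[:,:,2]>60)
    for u in(285,300,350,360): 
        w=np.where(blue[:,u]&(np.arange(480)<230))[0];print("  u",u,"bottom edge",w.max()+1,end="")
    # tape columns
    print()
    for v in(300,420):
        w=np.where(sat[v,280:370]<28)[0]+280;print("  v",v,w.min(),w.max())
    tin=(sat<25)&(im.min(2)>110);tin[:75]=0;tin[195:]=0;tin[:,:270]=0;tin[:,:][:,375:]=0
    k=max(cv2.findContours(tin.astype(np.uint8),0,1)[0],key=cv2.contourArea);print("  tin",cv2.minEnclosingCircle(k))
E
```

```text
t: 22.1
position: [503.8, 43.0, 140.3]
orientation: [3.141, -0.0, 1.799]
ft_force: [0.6, -0.1, -5.5]
opening: 58.9
grasp_force: 66.3
[503.81212537  42.95610325 140.28611197] [ 3.14144855e+00 -2.18037112e-04  1.79872736e+00] 58.931755890097115
5 tape rows [(np.int64(88), np.int64(179)), (np.int64(232), np.int64(251)), (np.int64(264), np.int64(438)), (np.int64(442), np.int64(479))]
  u 285 bottom edge 197  u 300 bottom edge 197  u 350 bottom edge 196  u 360 bottom edge 196
  v 300 299 347
  v 420 302 346
  tin ((323.5, 133.8483123779297), 46.28430938720703)
6 tape rows [(np.int64(84), np.int64(190)), (np.int64(232), np.int64(251)), (np.int64(264), np.int64(439)), (np.int64(442), np.int64(479))]
  u 285 bottom edge 197  u 300 bottom edge 197  u 350 bottom edge 196  u 360 bottom edge 197
  v 300 298 347
  v 420 302 346
  tin ((324.5, 137.0294189453125), 53.69546890258789)
7 tape rows [(np.int64(85), np.int64(194)), (np.int64(232), np.int64(251)), (np.int64(264), np.int64(439)), (np.int64(442), np.int64(479))]
  u 285 bottom edge 197  u 300 bottom edge 197  u 350 bottom edge 197  u 360 bottom edge 197
  v 300 297 347
  v 420 302 346
  tin ((323.8462829589844, 139.2637481689453), 55.34031295776367)
```

No slip in the grip. The wrench puts the contact at about -38 mm, so it's the small carton's edge. I'll measure that edge numerically from the side view.

```bash
python3 - <<'E'
from h import *
import pickle
S=eyes.calibration("side");o=np.array([509.4,18.2]);a=.228
ex=np.array([np.cos(a),np.sin(a)]);ey=np.array([-np.sin(a),np.cos(a)])
for n in(0,6,7):
    im=cv2.imread(f"pics/side{n}.png").astype(np.float32)
    for x in(-22,-14,12,20):
        Y=np.arange(-25,5,1.);P=np.array([[*(o+ex*x+ey*y),80] for y in Y]);uv=proj(S,P).astype(np.float32)
        v=cv2.remap(im,uv[None,:,0],uv[None,:,1],cv2.INTER_LINEAR)[0]
        print(n,x,(v[:,2]-v[:,0]).astype(int))
def L(c,u,v,z):
    d=onz(c,(u,v),z)[:2]-o;return d@ex,d@ey
c=pickle.load(open("w7.pkl","rb"));print("w7 carton edge",L(c,323,197,88.5),"tin front",L(c,323,194.5,84),L(c,323,194.5,80))
c=pickle.load(open("w6.pkl","rb"));print("w6 carton edge",L(c,323,197,95),"tin front",L(c,323,190.5,84))
c=pickle.load(open("w5.pkl","rb"));print("w5 tin front",L(c,323,180,84))
E
```

```text
0 -22 [77 76 75 75 75 75 75 75 75 74 74 75 76 77 77 77 74 67 55 33 12  1 -1 -3
 -3 -1 -1  0  0  0]
0 -14 [75 75 75 74 74 73 73 72 73 74 75 76 77 78 79 80 71 61 45 24  5 -2 -3 -4
 -2 -1 -1 -1 -1 -2]
0 12 [ 74  75  75  75  75  75  75  76  76  77  78  78  80  82  80  63  44  17
 -14 -41 -47 -42 -33 -24 -15  -6  -1  -1  -3  -4]
0 20 [ 74  73  73  72  72  73  73  72  72  72  72  72  75  79  78  66  54  24
 -18 -62 -65 -62 -59 -58 -57 -57 -56 -56 -57 -57]
6 -22 [  76   76   76   76   76   77   79   80   83   81   65    9  -45  -90
 -118 -140 -139 -136 -135 -137 -138 -116  -76  -36   -4   25   52   60
   66   67]
6 -14 [  75   76   77   78   78   79   81   83   86   84   60    6  -48  -89
 -119 -143 -140 -138 -133 -119 -105  -77  -44  -13    8   31   49   60
   68   69]
6 12 [  77   77   76   76   76   76   78   81   84   76   55   29  -17  -63
 -106 -105 -101  -97  -93  -89  -93 -104 -115 -104  -88  -61  -22   23
   50   60]
6 20 [ 74  73  72  72  73  73  74  76  79  70  56  41   3 -38 -68 -67 -64 -61
 -60 -61 -64 -66 -66 -56 -40 -14  17  47  60  65]
7 -22 [  75   76   76   75   75   75   
[... 320 characters left out ...]
8   81   84   75   54   28  -17  -63
 -105 -108 -107 -101  -89  -73  -33   10   49   56   63   67   65   63
   62   62]
7 20 [ 74  73  72  72  73  74  75  78  81  70  55  39   2 -38 -69 -69 -69 -65
 -56 -43  -7  29  57  61  64  66  65  64  64  64]
w7 carton edge (np.float64(0.2305924957446983), np.float64(62.79844925602674)) tin front (np.float64(0.22927675736262643), np.float64(63.12668843527984)) (np.float64(0.22713898010064604), np.float64(62.269542782947944))
w6 carton edge (np.float64(-0.11770286954194376), np.float64(62.13120270788902)) tin front (np.float64(-0.1327233511618502), np.float64(63.23888499607127))
w5 tin front (np.float64(0.4838189492164453), np.float64(63.07602450471867))
```

The small carton's edge hasn't moved (≈-13.5, square) and the tin face is at 63.2. I'll retry slightly to +y and watch the wrench for which neighbour touches.

```bash
cat > w.py <<'E'
from h import *
s=r.observe();p=s["position"];f=np.array(s["ft_force"])+[0,0,4.7];m=np.array(s["ft_torque"]);a=.228
ex=np.array([np.cos(a),np.sin(a)]);ey=np.array([-np.sin(a),np.cos(a)]);d=p[:2]-np.array([509.4,18.2])
F=np.array([f[:2]@ex,f[:2]@ey,f[2]]);M=np.array([m[:2]@ex,m[:2]@ey])
print("lane %.2f %.2f bottom %.1f"%(d@ex,d@ey,p[2]-52.6),"F",F.round(1),"contact x,y mm",((-M[1]-.2*F[0])/F[2]*1e3).round(),((M[0]-.2*F[1])/F[2]*1e3).round(),"rp",np.round([np.mod(s["orientation"][0],2*np.pi)-np.pi,s["orientation"][1]],3),"t",s["t"])
E
python3 -m creep '[5,-0.02,0.07,-0.3,0, 5,-0.02,0.07,-0.6,0, 5,-0.02,0.07,-0.6,0]' >/dev/null; python3 w.py
python3 -m creep '[5,0,0,-0.15,0, 5,0,0,-0.3,0, 5,0,0,-0.3,0]' >/dev/null; python3 w.py
```

```text
lane 0.56 25.70 bottom 83.3 F [-2.3 -1.  10.2] contact x,y mm -23.0 30.0 rp [-0.002  0.001] t 22.55
lane 1.41 25.06 bottom 82.8 F [-5.7 -3.9 21.8] contact x,y mm -5.0 37.0 rp [-0.005  0.002] t 22.85
```

```bash

python3 -m creep '[5,0,0,0.3,0, 5,0.01,-0.08,0.6,0, 5,0.01,-0.08,0.5,0, 5,0.01,-0.08,0.2,0, 5,0.01,-0.08,-0.02,0]' >/dev/null; python3 w.py
python3 -m creep '[5,0,0,-0.1,0, 5,0,0,-0.12,0, 5,0,0,-0.12,0]' >/dev/null; python3 w.py
python3 -m creep '[5,-0.02,0.08,0,0, 5,-0.03,0.15,0,0, 5,-0.03,0.15,0,0]' >/dev/null; python3 w.py
```

```text
lane 0.08 25.49 bottom 79.3 F [-6.2  3.6 19. ] contact x,y mm -8.0 -32.0 rp [-0. -0.] t 23.35
lane 0.14 25.50 bottom 79.3 F [-5.7  3.7 16.2] contact x,y mm -16.0 -41.0 rp [-0.001  0.   ] t 23.65
lane 0.24 26.12 bottom 79.2 F [-5.1 -1.1 14. ] contact x,y mm -14.0 -40.0 rp [-0.001  0.002] t 23.95
```

```bash

python3 -m creep '[5,-0.01,0.05,0,0, 5,-0.02,0.1,0,0, 5,-0.02,0.1,0,0]' >/dev/null; python3 w.py
python3 -m creep '[5,0,0,-0.1,0, 5,0,0,-0.2,0, 5,0,0,-0.2,0]' >/dev/null; python3 w.py
```

```text
lane 0.31 26.83 bottom 79.1 F [-3.8 -2.2 13.9] contact x,y mm -24.0 -38.0 rp [-0.001  0.003] t 24.25
lane 0.55 27.18 bottom 78.4 F [-7.7  0.4 21.8] contact x,y mm -11.0 -31.0 rp [-0.002  0.002] t 24.55
```

```bash

python3 -m creep '[5,-0.01,0.05,0,0, 5,-0.02,0.1,0,0, 5,-0.02,0.1,0,0]' >/dev/null; python3 w.py
python3 -m creep '[5,0,0,-0.1,0, 5,0,0,-0.15,0, 5,0,0,-0.15,0]' >/dev/null; python3 w.py
python3 -m creep '[5,0,0,0,0]' >/dev/null; python3 - <<'E'
from h import *
im=eyes.snapshot("wrist");cv2.imwrite("pics/wrist8.png",im);c=eyes.calibration("wrist")
o=np.array([509.4,18.2]);a=.228;ex=np.array([np.cos(a),np.sin(a)]);ey=np.array([-np.sin(a),np.cos(a)])
im=im.astype(int);sat=im.max(2)-im.min(2);col=sat[:,315:330].mean(1);t=np.where(col<28)[0]
print([(g[0],g[-1]) for g in np.split(t,np.where(np.diff(t)>1)[0]+1) if len(g)>3])
d=onz(c,(323,[g for g in np.split(t,np.where(np.diff(t)>1)[0]+1) if len(g)>3][0][0]),84)[:2]-o;print("tin back edge y",d@ey)
for n in(5,6,7):
    import pickle;cc=pickle.load(open(f"w{n}.pkl","rb"));v={5:88,6:84,7:85}[n];d=onz(cc,(323,v),84)[:2]-o;print(n,d@ey)
E
```

```text
lane 0.62 27.80 bottom 78.3 F [-7.4 -1.8 20.6] contact x,y mm -5.0 -32.0 rp [-0.003  0.003] t 24.85
lane 0.80 28.55 bottom 77.6 F [-8.9  2.5 24.2] contact x,y mm -11.0 -36.0 rp [-0.003  0.002] t 25.15
[(np.int64(90), np.int64(204)), (np.int64(233), np.int64(249)), (np.int64(261), np.int64(479))]
tin back edge y 116.92845937248684
5 116.7247418758912
6 116.66631091377977
7 116.5472365834766
```

The carton has tilted in the grip and the tin hasn't moved. Re-checking the rim in both views puts the true lane centre about 2 mm to -y, so the jar and small carton aren't fully closed up. I'll set the big carton back on its spot and close the row again.

```bash

python3 -m creep '[5,0,0,1,0, 5,0,0,2.5,0, 5,0,0,4.5,0, 5,0,-1,5,0, 5,0,-4,5,0]' >/dev/null
python3 -m creep '[5,0.2,-5,0,0, 5,0.4,-10,0,0, 5,0.6,-15,0,0, 5,0.8,-20,0,0, 5,1.0,-25,0,0]' >/dev/null
python3 -m creep '[5,0.1,-3,0,0, 5,0.1,-4.3,0,0, 5,0.1,-4.3,-4,0, 5,0.1,-4.3,-8,0, 5,0.1,-4.3,-11,0]'
python3 -m creep '[5,0,0,-0.4,0, 5,0,0,-0.8,0, 5,0,0,-0.8,0]'
```

```text
t: 26.8
position: [512.4, -285.5, 62.5]
orientation: [-3.139, -0.003, 1.799]
ft_force: [0.3, -0.3, -6.6]
opening: 59.3
grasp_force: 66.3
t: 27.1
position: [514.7, -286.8, 59.9]
orientation: [3.14, 0.002, 1.799]
ft_force: [0.0, 0.1, -4.4]
opening: 59.0
grasp_force: 67.0
```

```bash

python3 -m creep '[5,0,0,-0.2,0, 5,0,0,-0.4,0, 5,0,0,-0.6,0, 5,0,0,-0.75,0, 5,0,0,-0.75,0]'
python3 -m creep '[6,0,0,0,0, 6.5,0,0,0,0, 7.5,0,0,0,0, 8.5,0,0,0,0, 8.5,0,0,0,0]'
python3 -m creep '[8.5,0,0,3,0, 8.5,0,0,8,0, 8.5,0,0,13,0, 8.5,0,0,18,0, 8.5,0,0,20.5,0]'
python3 -m creep '[8.5,0,0,0,0, 8.5,0,0,0,0]'
python3 - <<'E'
from h import *
import pickle
c=eyes.calibration("wrist");im=eyes.snapshot("wrist");cv2.imwrite("pics/wrist9.png",im);pickle.dump(c,open("w9.pkl","wb"))
s=r.observe();print(s["position"],s["orientation"])
hsv=cv2.cvtColor(im,cv2.COLOR_BGR2HSV);m=cv2.inRange(hsv,(0,0,200),(180,50,255));m[:150]=0;m[400:]=0;m[:,:270]=0;m[:,370:]=0
k=max(cv2.findContours(m,0,1)[0],key=cv2.contourArea);rr=cv2.minAreaRect(k);print(rr)
b=cv2.boxPoints(rr);Q=np.array([onz(c,p,84)[:2] for p in b]);print(Q,Q.mean(0))
E
```

```text
t: 27.6
position: [514.6, -287.3, 53.5]
orientation: [3.14, 0.002, 1.799]
ft_force: [-4.1, 0.6, 6.8]
opening: 59.2
grasp_force: 68.8
t: 28.1
position: [514.0, -286.3, 50.8]
orientation: [3.142, -0.0, 1.799]
ft_force: [0.2, 0.4, -0.0]
opening: 85.3
grasp_force: 0.0
t: 28.6
position: [514.7, -286.9, 261.7]
orientation: [3.136, 0.005, 1.799]
ft_force: [0.5, 0.4, 0.8]
opening: 84.8
grasp_force: 0.0
t: 28.8
position: [514.0, -286.4, 255.6]
orientation: [3.141, 0.0, 1.799]
ft_force: [1.2, -0.5, -0.7]
opening: 84.7
grasp_force: 0.0
[ 513.61168095 -286.23137568  254.21954225] [-3.13997866e+00 -1.84345502e-03  1.79874277e+00]
((323.0, 212.5), (81.0, 20.0), 90.0)
[[ 499.05243665 -257.5898615 ]
 [ 514.76406346 -253.95597819]
 [ 531.02328124 -321.78792625]
 [ 514.22667089 -325.67450911]] [ 514.76661306 -289.75206876]
```

```bash

python3 -m creep '[1,-0.1,4.8,0,0, 0.5,-0.3,9.6,0,0, 0.5,-0.4,14.4,0,0, 0.5,-0.6,19.2,0,0, 0.5,-0.8,24,0,0]' >/dev/null
python3 -m creep '[0.5,-0.2,4.8,0,0, 0.5,-0.25,8.9,0,0, 0.5,-0.25,8.9,-4,0, 0.5,-0.25,8.9,-9,0, 0.5,-0.25,8.9,-13,0]' >/dev/null
python3 -m creep '[0.5,0,0,-4,0, 0.5,0,0,-8,0, 0.5,0,0,-10.2,0, 0.5,0,0,-10.2,0]' >/dev/null; python3 w.py
python3 -m creep '[0.5,0.1,-0.5,0,0, 0.5,0.22,-1,0,0, 0.5,0.35,-1.5,0,0, 0.5,0.4,-1.8,0,0, 0.5,0.46,-2.0,0,0]' >/dev/null; python3 w.py
python3 -m creep '[0.5,0.05,-0.2,0,0, 0.5,0.1,-0.4,0,0, 0.5,0.14,-0.6,0,0, 0.5,0.14,-0.6,0,0]' >/dev/null; python3 w.py
```

```text
lane -4.39 25.93 bottom -34.2 F [-0.3  0.6  5.2] contact x,y mm 25.0 -31.0 rp [ 0.011 -0.002] t 30.25
lane -0.05 3.93 bottom -28.0 F [-0.7  0.1  4.7] contact x,y mm 28.0 3.0 rp [-0.001  0.   ] t 30.75
lane 0.04 -0.58 bottom -28.2 F [-0.9  6.5  7.1] contact x,y mm 31.0 -71.0 rp [-0.001 -0.002] t 31.15
```

```bash

python3 -m creep '[0.5,0.02,-0.1,0,0, 0.5,0.05,-0.2,0,0, 0.5,0.05,-0.2,0,0]' >/dev/null; python3 w.py
python3 -m creep '[0.5,0.02,-0.1,0,0, 0.5,0.05,-0.2,0,0, 0.5,0.05,-0.2,0,0]' >/dev/null; python3 w.py
python3 -m creep '[0.5,0,0,0,0]' >/dev/null; python3 w.py
```

```text
lane 0.06 -1.09 bottom -28.2 F [-1.8 13.9  9.8] contact x,y mm 26.0 -107.0 rp [-0.001 -0.005] t 31.45
lane 0.10 -1.28 bottom -28.0 F [-2.3 22.7 12.9] contact x,y mm 12.0 -125.0 rp [-0.    -0.008] t 31.75
lane 0.10 -1.28 bottom -28.0 F [-2.2 23.  13.1] contact x,y mm 13.0 -131.0 rp [-0.    -0.008] t 31.85
```

```bash

python3 -m creep '[0.5,-0.2,0.8,0,0, 0.5,-0.5,2.2,0,0, 0.5,-0.8,3.6,0,0, 0.5,-1.03,4.5,0,0, 0.5,-1.03,4.5,0,0]' >/dev/null; python3 w.py
python3 -m creep '[0.5,-0.05,0.2,0,0, 0.5,-0.1,0.4,0,0, 0.5,-0.1,0.4,0,0]' >/dev/null; python3 w.py
python3 -m creep '[0.5,-0.05,0.2,0,0, 0.5,-0.1,0.4,0,0, 0.5,-0.1,0.4,0,0]' >/dev/null; python3 w.py
```

```text
lane -0.23 41.60 bottom -28.7 F [-0.  -0.7  4.5] contact x,y mm -0.0 32.0 rp [ 0. -0.] t 32.35
lane -0.20 44.36 bottom -28.7 F [ 0.9 -0.1  4.9] contact x,y mm -42.0 7.0 rp [-0.  0.] t 32.65
lane -0.30 48.77 bottom -28.7 F [0.5 1.  5.1] contact x,y mm -27.0 -26.0 rp [-0. -0.] t 32.95
```

```bash

python3 -m creep '[0.5,-0.05,0.2,0,0, 0.5,-0.07,0.3,0,0, 0.5,-0.07,0.3,0,0]' >/dev/null; python3 w.py
python3 -m creep '[0.5,-0.03,0.1,0,0, 0.5,-0.05,0.2,0,0, 0.5,-0.05,0.2,0,0]' >/dev/null; python3 w.py
python3 -m creep '[0.5,-0.03,0.1,0,0, 0.5,-0.05,0.2,0,0, 0.5,-0.05,0.2,0,0]' >/dev/null; python3 w.py
```

```text
lane -0.20 51.62 bottom -28.6 F [ 1.2 -0.8  4.9] contact x,y mm -55.0 -2.0 rp [-0.  0.] t 33.25
lane -0.07 53.19 bottom -28.4 F [-0.2 -4.5  4.9] contact x,y mm 26.0 60.0 rp [-0.001  0.001] t 33.55
lane 0.24 53.65 bottom -28.0 F [  1.  -12.8   6.5] contact x,y mm -22.0 138.0 rp [-0.002  0.004] t 33.85
```

The row now measures 78 mm wall-to-wall. The open fingers probably dragged the tin back earlier, and shut fingers won't. I'll withdraw cleanly and re-grip the big carton.

```bash

python3 -m creep '[0.5,0.1,-0.5,0,0, 0.5,0.3,-1.4,0,0, 0.5,0.5,-2.3,0,0, 0.5,0.5,-2.3,4,0, 0.5,0.5,-2.3,8.5,0]' >/dev/null
python3 -m creep '[0.5,0,0,4.5,0, 0.5,0,0,9,0, 4,0.1,-4,9,0, 6,0.2,-8.5,9,0, 8.5,0.3,-13,9,0]' >/dev/null
python3 -m creep '[8.5,0.2,-4.5,0,0, 8.5,0.4,-9,0,0, 8.5,0.5,-13.5,0,0, 8.5,0.6,-17,0,0, 8.5,0.6,-17.5,0,0]'
python3 -m creep '[8.5,0,0,0,0]'
python3 - <<'E'
from h import *
print(np.array([514.8,-289.75,50.9])-r.observe()["position"])
E
```

```text
t: 35.35
position: [509.5, -259.3, 198.1]
orientation: [-3.141, -0.0, 1.794]
ft_force: [0.9, -0.4, 0.6]
opening: 85.0
grasp_force: 0.0
t: 35.45
position: [510.0, -256.5, 198.4]
orientation: [-3.141, -0.001, 1.797]
ft_force: [-0.3, -0.3, 0.1]
opening: 85.2
grasp_force: 0.0
[   4.81389337  -33.28140002 -147.46510034]
```

```bash

python3 -m creep '[8.5,0.4,-2,0,0, 8.5,0.48,-3.33,0,0, 8.5,0.48,-3.33,-4,0, 8.5,0.48,-3.33,-7,0, 8.5,0.48,-3.33,-9.7,0]' >/dev/null
python3 -m creep '[8.5,0,0,-2,0, 8.5,0,0,-4,0, 8.5,0,0,-5,0, 8.5,0,0,-5,0]' | head -2
python3 -m creep '[7.5,0,0,0,0, 6.8,0,0,0,0, 6.3,0,0,0,0, 5.9,0,0,0,0, 5.0,0,0,0,0]' >/dev/null
python3 -m creep '[5,0,0,0,0, 5,0,0,0,0]'
python3 -m creep '[5,0,0,1,0, 5,0,0,4,0, 5,0,0,8,0, 5,0,0,12,0, 5,0,0,12.5,0]' >/dev/null
python3 -m creep '[5,-0.2,4.8,0,0, 5,-0.3,9.6,0,0, 5,-0.5,14.4,0,0, 5,-0.7,19.2,0,0, 5,-0.8,24,0,0]' >/dev/null
python3 -m creep '[5,-0.2,4.5,0,0, 5,-0.3,8.5,-1,0, 5,-0.3,9.2,-3,0, 5,-0.3,9.2,-3.2,0, 5,-0.3,9.2,-3.2,0]'
python3 w.py
```

```text
t: 36.35
position: [514.6, -287.8, 50.5]
t: 37.05
position: [515.4, -289.3, 53.4]
orientation: [3.141, 0.001, 1.798]
ft_force: [-3.3, 0.4, 6.0]
opening: 59.5
grasp_force: 64.5
t: 38.55
position: [503.4, 42.8, 143.4]
orientation: [-3.138, -0.0, 1.799]
ft_force: [-1.0, 0.1, -4.2]
opening: 59.0
grasp_force: 66.9
lane -0.33 25.34 bottom 90.8 F [-0.9  0.3  0.5] contact x,y mm 415.0 -230.0 rp [ 0.003 -0.   ] t 38.55
```

```bash
sed -i 's/-52.6/-53.4/' w.py; cat > e.py <<'E'
from h import *
a=.228;o=np.array([509.4,18.2]);ex=np.array([np.cos(a),np.sin(a)]);ey=np.array([-np.sin(a),np.cos(a)])
s=r.observe();c=eyes.calibration("wrist");W=eyes.snapshot("wrist").astype(int);S=eyes.calibration("side");D=eyes.snapshot("side").astype(np.float32)
b=s["position"][2]-53.4;print("TCP y",(s["position"][:2]-o)@ey,"bottom",b)
L=lambda u,v,z:((onz(c,(u,v),z)[:2]-o)@ey).round(1)
blue=(W[:,:,0]-W[:,:,2]>60)
print("wrist +y edge",[L(u,np.where(blue[:230,u])[0].max()+1,b+1.3) for u in(285,295,350,358)])
sat=W.max(2)-W.min(2);t=np.where(sat[:,318:328].mean(1)<28)[0];g=[q for q in np.split(t,np.where(np.diff(t)>1)[0]+1) if len(q)>3]
print("groups",[(q[0],q[-1]) for q in g],"tin front",L(323,g[0][-1]+1,84),"back",L(323,g[0][0],84))
def cross(x,z,y0,y1):
    Y=np.arange(y0,y1,.25);uv=proj(S,[[*(o+ex*x+ey*y),z] for y in Y]).astype(np.float32)
    v=cv2.remap(D,uv[None,:,0],uv[None,:,1],1)[0];q=v[:,2]-v[:,0];h=(q.max()+q.min())/2;i=np.where(np.diff(np.sign(q-h)))[0]
    return Y[i]
for x in(-22,-14,12,20): print("side x",x,"sc",cross(x,80,-22,-7),"big",cross(x,b+1.3,-21,-9))
E
python3 e.py
```

```text
TCP y 25.34230855813035 bottom 90.01099366634529
wrist +y edge [np.float64(62.2), np.float64(62.2), np.float64(62.2), np.float64(61.7)]
groups [(np.int64(86), np.int64(193)), (np.int64(233), np.int64(252)), (np.int64(265), np.int64(439)), (np.int64(442), np.int64(479))] tin front 62.7 back 116.2
side x -22 sc [-14.25] big [-13.75]
side x -14 sc [-14.25] big [-14.]
side x 12 sc [-13.5] big [-12.75]
side x 20 sc [-13.25] big [-13.]
```

Clearance is now about 0.5 mm on each side, so it's centred. I'll ease it down.

```bash

python3 -m creep '[5,0,0,-0.3,0, 5,0,0,-0.5,0, 5,0,0,-0.5,0]' >/dev/null;python3 w.py
python3 -m creep '[5,0,0,-0.15,0, 5,0,0,-0.3,0, 5,0,0,-0.3,0]' >/dev/null;python3 w.py
python3 -m creep '[5,0,0,-0.15,0, 5,0,0,-0.25,0, 5,0,0,-0.25,0]' >/dev/null;python3 w.py
```

```text
lane 0.46 25.11 bottom 86.4 F [-0.6 -1.1 -0.5] contact x,y mm -144.0 -491.0 rp [ 0. -0.] t 38.95
lane 0.50 25.52 bottom 83.3 F [ 0.2  0.  -1.2] contact x,y mm 9.0 -13.0 rp [ 0. -0.] t 39.25
lane 0.52 25.54 bottom 80.8 F [ 0.4  0.2 -0.6] contact x,y mm 195.0 93.0 rp [ 0. -0.] t 39.55
```

```bash

python3 -m creep '[5,0,0,-0.1,0, 5,0,0,-0.2,0, 5,0,0,-0.2,0]' >/dev/null;python3 w.py
python3 -m creep '[5,0,0,-0.1,0, 5,0,0,-0.2,0, 5,0,0,-0.2,0]' >/dev/null;python3 w.py
```

```text
lane 0.77 25.58 bottom 79.5 F [-1.6  1.   3.3] contact x,y mm 34.0 -40.0 rp [-0.001  0.   ] t 39.85
lane 1.06 25.76 bottom 79.2 F [-5.1  4.  14.1] contact x,y mm -11.0 -35.0 rp [-0.002 -0.   ] t 40.15
```

```bash

python3 -m creep '[5,0,0,0.3,0, 5,-0.05,0.06,0.3,0, 5,-0.05,0.06,0.3,0]' >/dev/null;python3 w.py
python3 -m creep '[5,0,0,-0.1,0, 5,0,0,-0.2,0, 5,0,0,-0.2,0]' >/dev/null;python3 w.py
python3 -m creep '[5,0,0,-0.1,0, 5,0,0,-0.2,0, 5,0,0,-0.2,0]' >/dev/null;python3 w.py
```

```text
lane 0.24 25.92 bottom 79.7 F [ 0.6 -1.3  0.3] contact x,y mm 276.0 -123.0 rp [-0.     0.001] t 40.45
lane 0.15 26.14 bottom 77.6 F [ 0.8 -1.  -0.7] contact x,y mm 82.0 86.0 rp [0. 0.] t 40.75
lane 0.18 26.15 bottom 75.8 F [-0.1 -1.2  0.3] contact x,y mm 279.0 1.0 rp [0. 0.] t 41.05
```

Both neighbours are cleared with near-zero force. On down.

```bash

python3 -m creep '[5,0,0,-0.3,0, 5,0,0,-0.6,0, 5,0,0,-0.9,0, 5,0,0,-1.2,0, 5,0,0,-1.2,0]' >/dev/null;python3 w.py
python3 -m creep '[5,0,0,-0.3,0, 5,0,0,-0.6,0, 5,0,0,-0.9,0, 5,0,0,-1.2,0, 5,0,0,-1.2,0]' >/dev/null;python3 w.py
```

```text
lane -0.04 26.28 bottom 63.3 F [-0.5 -0.8 -1.4] contact x,y mm -128.0 35.0 rp [ 0.001 -0.   ] t 41.55
lane 0.14 26.20 bottom 51.5 F [ 0.  -1.1 -0.3] contact x,y mm -417.0 402.0 rp [ 0. -0.] t 42.05
```

```bash

python3 -m creep '[5,0,0,-0.2,0, 5,0,0,-0.4,0, 5,0,0,-0.6,0, 5,0,0,-0.8,0, 5,0,0,-0.8,0]' >/dev/null;python3 w.py
```

```text
lane 0.36 26.13 bottom 43.9 F [ 1.2 -2.8  2.3] contact x,y mm 10.0 31.0 rp [-0.  0.] t 42.55
```

```bash

python3 -m creep '[5,0,0,-0.25,0, 5,0,0,-0.5,0, 5,0,0,-0.75,0, 5,0,0,-1.0,0, 5,0,0,-1.0,0]' >/dev/null;python3 w.py
python3 -m creep '[5,0,0,-0.25,0, 5,0,0,-0.5,0, 5,0,0,-0.75,0, 5,0,0,-1.0,0, 5,0,0,-1.0,0]' >/dev/null;python3 w.py
```

```text
lane -0.11 26.21 bottom 33.2 F [ 0.2 -2.7  1.9] contact x,y mm 55.0 10.0 rp [ 0.001 -0.   ] t 43.05
lane 0.07 26.27 bottom 23.5 F [-0.  -2.2  1.6] contact x,y mm 32.0 -77.0 rp [ 0. -0.] t 43.55
```

```bash

python3 -m creep '[5,0,0,-0.25,0, 5,0,0,-0.5,0, 5,0,0,-0.75,0, 5,0,0,-1.0,0, 5,0,0,-1.0,0]' >/dev/null;python3 w.py
python3 -m creep '[5,0,0,-0.2,0, 5,0,0,-0.4,0, 5,0,0,-0.6,0, 5,0,0,-0.6,0]' >/dev/null;python3 w.py
```

```text
lane 0.02 26.37 bottom 13.5 F [-0.3 -2.   0.8] contact x,y mm 127.0 -70.0 rp [ 0.001 -0.   ] t 44.05
lane 0.06 26.38 bottom 7.6 F [-0.1 -1.   0.3] contact x,y mm 268.0 -816.0 rp [ 0. -0.] t 44.45
```

Another 3–4 mm to the floor.

```bash

python3 -m creep '[5,0,0,-0.1,0, 5,0,0,-0.2,0, 5,0,0,-0.3,0, 5,0,0,-0.3,0]' >/dev/null;python3 w.py
python3 -m creep '[5,0,0,-0.1,0, 5,0,0,-0.15,0, 5,0,0,-0.15,0]' >/dev/null;python3 w.py
```

```text
lane 0.18 26.31 bottom 4.8 F [ 0.4 -2.1  1.5] contact x,y mm -36.0 95.0 rp [ 0. -0.] t 44.85
lane 0.33 26.16 bottom 4.1 F [-3.1 -2.1  7.9] contact x,y mm 11.0 19.0 rp [-0.  0.] t 45.15
```

It's on the floor. I'll release, rise, and check.

```bash

python3 -m creep '[6.2,0,0,0,0, 6.8,0,0,0,0, 7.5,0,0,0,0, 8.3,0,0,0,0, 8.3,0,0,0,0]'
python3 -m creep '[8.3,0,0,1,0, 8.3,0,0,3,0, 8.3,0,0,7,0, 8.3,0,0,12,0, 8.3,0,0,17,0]' >/dev/null
python3 -m creep '[8.3,0,-3,3,0, 8.3,0,-6,3,0, 8.3,0,-6,3,0, 8.3,0,-6,3,0]' |head -2
python3 - <<'E'
from h import *
a=.228;o=np.array([509.4,18.2]);ex=np.array([np.cos(a),np.sin(a)]);ey=np.array([-np.sin(a),np.cos(a)])
c=eyes.calibration("wrist");im=eyes.snapshot("wrist");cv2.imwrite("pics/wfin.png",im)
sd=eyes.snapshot("side");sc=eyes.snapshot("scene");cv2.imwrite("pics/sfin.png",sd);cv2.imwrite("pics/cfin.png",sc)
s0=cv2.imread("pics/scene0.png");d=(cv2.absdiff(sc,s0).max(2)>40).astype(np.uint8);d=cv2.morphologyEx(d,2,np.ones((3,3)))
n,l,st,ce=cv2.connectedComponentsWithStats(d);print("changed",[tuple(q[:5]) for q in st[1:] if q[4]>40])
# wrist: heights of the white tapes and tin top
hsv=cv2.cvtColor(im,cv2.COLOR_BGR2HSV);m=cv2.inRange(hsv,(0,0,190),(180,50,255))
for k in cv2.findContours(m,0,1)[0]:
    if cv2.contourArea(k)>200:
        rr=cv2.minAreaRect(k);P=onz(c,rr[0],86)[:2]-o;print([np.round(q,1) for q in rr],"lane",(P@ex).round(1),(P@ey).round(1))
# side+scene tape triangulation for big carton height
C=eyes.calibration("scene");S=eyes.calibration("side")
for x,y,z in((0,26-34,88),(0,26+34,88)):
    X=[*(o+ex*x+ey*y),z];print(proj(C,X),proj(S,X))
for nm,I in(("scene",sc),("side",sd)):
    h=cv2.cvtColor(I,cv2.COLOR_BGR2HSV);q=cv2.inRange(h,(0,0,190),(180,60,255))
    for k in cv2.findContours(q,0,1)[0]:
        r_=cv2.boundingRect(k)
        if cv2.contourArea(k)>25 and 240<r_[0]<410 and 180<r_[1]<320: print(nm,r_,[np.round(t,1) for t in cv2.minAreaRect(k)])
E
```

```text
t: 45.65
position: [503.8, 43.9, 56.9]
orientation: [3.141, -0.0, 1.799]
ft_force: [0.1, 0.3, 0.6]
opening: 82.9
grasp_force: 0.0
t: 46.55
position: [503.6, -16.4, 257.2]
changed [(np.int32(262), np.int32(0), np.int32(12), np.int32(11), np.int32(85)), (np.int32(276), np.int32(0), np.int32(28), np.int32(10), np.int32(254)), (np.int32(308), np.int32(0), np.int32(26), np.int32(7), np.int32(124)), (np.int32(336), np.int32(0), np.int32(13), np.int32(9), np.int32(102)), (np.int32(341), np.int32(0), np.int32(85), np.int32(46), np.int32(2577)), (np.int32(536), np.int32(0), np.int32(84), np.int32(50), np.int32(1963)), (np.int32(283), np.int32(5), np.int32(58), np.int32(151), np.int32(4464)), (np.int32(349), np.int32(4), np.int32(8), np.int32(10), np.int32(48)), (np.int32(374), np.int32(41), np.int32(160), np.int32(33), np.int32(2735)), (np.int32(359), np.int32(42), np.int32(25), np.int32(14), np.int32(227)), (np.int32(391), np.int32(44), np.int32(25), np.int32(7), np.int32(120)), (np.int32(539), np.int32(62), np.int32(24), np.int32(4), np.int32(77)), (np.int32(562), np.int32(64), np.int32(18)
[... 1720 characters left out ...]
49]] [[291.35915069 242.59772159]]
[[361.84266752 207.08021336]] [[281.15772059 218.49586373]]
scene (257, 294, 19, 22) [array([265.2, 306.2]), array([20.5, 17. ]), np.float64(45.0)]
scene (302, 213, 24, 9) [array([313.3, 216.8]), array([ 6.5, 23.2]), np.float64(81.9)]
scene (327, 205, 36, 11) [array([344.5, 209.8]), array([ 6.4, 35.2]), np.float64(82.2)]
scene (363, 198, 27, 19) [array([376., 207.]), array([18., 26.]), np.float64(90.0)]
side (409, 258, 23, 50) [array([420. , 282.5]), array([49., 22.]), np.float64(90.0)]
side (288, 245, 16, 23) [array([295. , 255.7]), array([22.5,  8.6]), np.float64(67.4)]
side (265, 201, 30, 44) [array([278.9, 223.2]), array([44.2, 24.8]), np.float64(81.4)]
```

The tape ends match the carton being flat on the floor (z=88 top), the row sits at lane y ≈ -90, -35, 26 and 91, and only robot, shadow, tray, tub and carton-spot pixels changed. Handing in.

```bash
python3 -c "
from bench import finish_job
print(finish_job())"
```

```text
the job is handed in; nothing more can be done
None
```

I handed the job in at about 47 s. In my last camera check before that, the buckled tin was in the scrap tub, all four pieces stood flat and upright in the long compartment, and the bystanders looked unmoved. No verdict came back.

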